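# Load the can capacitors into the test holders by size

## Task

Pick out the four round aluminium can capacitors on the electronics bench and stand each one upright, inside the ring of the test holder of its own size: the thinnest can in the smallest holder and so on up to the widest can in the largest. Set them down rather than dropping them, let go of them, and leave the heat sink and the transformer that stand among them where they are.

Things in the scene. Friction and masses are not known exactly. Their poses are not given: they have to be found in the camera images.
- can_24: The thinnest and shortest of the four can capacitors: a plain round aluminium cylinder with a black top that bears two small flush brass screws, 24 mm in diameter, 55 mm tall, about 40 g, standing loose and upright on the bench. Origin: centre of its underside; z runs up its axis.
- can_36: The second thinnest of the four can capacitors: a plain round aluminium cylinder with a black top that bears two small flush brass screws, 36 mm in diameter, 62 mm tall, about 90 g, standing loose and upright on the bench. Origin: centre of its underside; z runs up its axis.
- can_48: The second widest of the four can capacitors: a plain round aluminium cylinder with a black top that bears two small flush brass screws, 48 mm in diameter, 70 mm tall, about 170 g, standing loose and upright on the bench. Origin: centre of its underside; z runs up its axis.
- can_60: The widest and tallest of the four can capacitors: a plain round aluminium cylinder with a black top that bears two small flush brass screws, 60 mm in diameter, 80 mm tall, about 300 g, standing loose and upright on the bench. Origin: centre of its underside; z runs up its axis.
- holder_24: The smallest of the four test holders, fixed to the bench: a brown square plate 54 mm on a side and 3 mm thick with a white upright ring round its middle, inside diameter 42 mm, wall 4 mm, ring top 12 mm above the bench, open above (brass disc in its middle, two brass posts 10 mm high at far corners). The can stands inside the ring on the plate. Origin: centre of the ring at bench height, z up. For the 24 mm can.
- holder_36: The second smallest of the four test holders, fixed to the bench: a brown square plate 66 mm on a side and 3 mm thick with a white upright ring round its middle, inside diameter 54 mm, wall 4 mm, ring top 12 mm above the bench, open above (brass disc in its middle, two brass posts 10 mm high at far corners). The can stands inside the ring on the plate. Origin: centre of the ring at bench height, z up. For the 36 mm can.
- holder_48: The second largest of the four test holders, fixed to the bench: a brown square plate 78 mm on a side and 3 mm thick with a white upright ring round its middle, inside diameter 66 mm, wall 4 mm, ring top 12 mm above the bench, open above (brass disc in its middle, two brass posts 10 mm high at far corners). The can stands inside the ring on the plate. Origin: centre of the ring at bench height, z up. For the 48 mm can.
- holder_60: The largest of the four test holders, fixed to the bench: a brown square plate 90 mm on a side and 3 mm thick with a white upright ring round its middle, inside diameter 78 mm, wall 4 mm, ring top 12 mm above the bench, open above (brass disc in its middle, two brass posts 10 mm high at far corners). The can stands inside the ring on the plate. Origin: centre of the ring at bench height, z up. For the 60 mm can.
- heatsink: A dark finned heat sink, 56 x 46 mm, 46 mm tall, about 200 g, loose on the bench among the cans; not to be moved. Origin: centre of its underside, x across the fins (56 mm side).
- transformer: A small transformer (steel core, copper winding), 56 x 48 mm, 48 mm tall, about 300 g, loose on the bench among the cans; not to be moved. Origin: centre of its underside, x along its 56 mm side.
Not all that is in view belongs to the job. Leave any red look-alike of the can_36 alone.

How it is judged:
By the outcome, as a careful person would: the job done as asked, in the order asked, and still so for the second after the job is handed in, with the robot touching nothing.
It also fails if it takes over 115 s, if anything falls off the work surface, if the arm or the gripper's body presses on something with over 40 N, if the wrist force passes 120 N, or if a joint passes its speed limit or range.

## Robot

A 7-joint arm with a two-finger parallel gripper is mounted at the origin on the work surface. World frame = base frame: x ahead of the robot, y to its left, z up, the work surface at z = 0. Lengths are in m, angles in rad, forces in N, time in s.
With the tool pointing down it reaches from about 0.425 to 0.875 m from the base axis. Payload 4.7 kg.
Tool frame: the origin (TCP) lies midway between the tips of the shut fingers; the grasp point (between the pads) lies 19 mm behind it; x points along the fingers, y is the direction in which the jaws open and shut, and the axes are right-handed (so a half turn about x gives the same grasp; the last joint's range is limited). The gripper opens to 87 mm and grips with 3 to 60 N. Pads are 19 mm wide; open, the fingers measure 117 mm over their backs; the gripper's body (75 mm by 190 mm) begins 51 mm behind the grasp point.
Start: joints at [1.247, 0.321, -0.07, 1.45, 0.023, 1.371, -0.057], TCP at [0.215, -0.613, 0.186] pointing down, gripper open.
Joint ranges: [-2.86, 2.86], [-0.3, 2.09], [-1.38, 1.24], [0.06, 2.45], [-1.56, 4.7], [0.09, 2.05], [-2.69, 2.69]. Speed limits (rad/s): [2.57, 2.57, 3.14, 3.14, 3.14, 3.14, 3.14].

## Interface

Orientations are given as a rotation vector (axis times angle).
In Python, from bench import ctrl gives the robot as it stands. The module is installed in compiled form; this text tells all that it offers.
- The arm moves only by the shell command python3 -m jog 'ROWS' [FORCE]. ROWS is JSON, a list of rows, each an object with "rot": the turn, a rotation vector about the tool's x, y, z in units of 5 degrees (1.0 is 5 degrees), a list of three; "travel": the shift along the tool's x, y, z in units of 0.3 m (1.0 is 0.3 m), a list of three; "jaw": the closure, from -1 (fully open) to 1 (shut), so that 0 is half open. In form: [{"rot": [ax, ay, az], "travel": [tx, ty, tz], "jaw": jaw}, ...]. A call has 1 to 8 rows; each row shifts and turns the commanded pose from where the row before left it, along the tool's axes as they then stand; what a row does not reach is not made up. A row lasts 1/10 s, in which the tool goes at most 50 mm and 8.59 degrees, less where a joint would pass 70% of its speed; a pose out of reach is approached as far as the arm can. A call with a number of a shift or a turn outside -1 to 1 is refused whole. A call with a gripper value outside its range is refused whole. The fingers move at their own pace and stop on an object; FORCE is the grip in N (left out, the last holds). Time passes only in rows, so rows that do not move let the fingers close. It gives the time, the measured TCP pose, the force and the opening at its end, in the units of the state.
- ctrl.get_state(): the state, without advancing time (a new reading comes with each control period).
- ctrl.get_image(name): name is "scene" or "side" or "wrist"; returns the picture (400x640x3 uint8, red, green, blue); there is no depth.
- ctrl.camera_model(name): a dict with "mtx" (3x3 intrinsics, pixels), "extrinsics" (4x4, takes a point from world to camera coordinates); the wrist camera has in their place "hand_eye" (4x4, takes a point from camera to tool coordinates, whose origin is the TCP and whose axes are the tool frame's). Camera axes: x right, y up, looking along -z (the intrinsics and any distortion apply to the point x, -y, -z); pixel columns grow to the right and rows downward; lengths in m; the calibration is good to about 2 mm. A picture is of the moment at which its call begins: read the wrist's pose just before it. camera_model takes no time and is no camera call.
- ctrl.close_job(): hands the job in, once; it reports no verdict.
The state is a dict: "time": time; "joint_positions": joint angles; "qd": joint speeds; "joint_torque": joint torques, N m; "position": TCP position; "tool_rot": TCP orientation; "ft_force": force on the tool from outside, world axes, zero at the start; "torque": the same for the moment, N m; "grip_width": opening from 0.0 (shut) to 1.0 (fully open).
Only numpy, scipy, OpenCV 4.12 (cv2) and the standard library are available. Lean on these libraries where they do the work, as an engineer would, in place of code of your own. Each camera call takes 0.05 s, during which the arm holds its last target.

## Working session

There is one attempt and no reset: what is moved stays moved. The work goes in short steps, Python scripts to look and compute and a shell command to move; the robot and the scene stay as the last step left them, time stands still between calls to the robot, and variables do not carry over. Pictures are saved under pics/ and viewed, and the job is handed in when it is done.

```bash
mkdir -p pics; cat > h.py <<'E'
import numpy as np, cv2
from bench import ctrl
from scipy.spatial.transform import Rotation as R
def save(im,n): cv2.imwrite('pics/'+n,cv2.cvtColor(im,cv2.COLOR_RGB2BGR))
def ray(name,uv,st=None):
    m=ctrl.camera_model(name); K=np.array(m['mtx']); 
    d=m.get('dist',m.get('distortion'))
    uv=np.array(uv,float).reshape(-1,1,2)
    p=cv2.undistortPoints(uv,K,None if d is None else np.array(d)).reshape(-1,2)
    dc=np.c_[p[:,0],-p[:,1],-np.ones(len(p))]
    if 'extrinsics' in m:
        T=np.linalg.inv(np.array(m['extrinsics']))
    else:
        W=np.eye(4);W[:3,:3]=R.from_rotvec(st['tool_rot']).as_matrix();W[:3,3]=st['position']
        T=W@np.array(m['hand_eye'])
    return T[:3,3],dc@T[:3,:3].T
def onz(name,uv,z,st=None):
    o,d=ray(name,uv,st); return o+d*((z-o[2])/d[:,2])[:,None]
E
python3 - <<'E'
from h import *
for n in ['scene','side','wrist']:
    st=ctrl.get_state(); save(ctrl.get_image(n),n+'0.png'); m=ctrl.camera_model(n); print(n,m)
print(st)
E
```

```text
scene {'mtx': array([[405.14589623,   0.        , 312.56317271],
       [  0.        , 405.14589623, 201.18103896],
       [  0.        ,   0.        ,   1.        ]]), 'extrinsics': array([[-0.27134265,  0.96238854, -0.01347099,  0.15565845],
       [-0.64703133, -0.17203126,  0.7428026 ,  0.31613741],
       [ 0.71254728,  0.21027018,  0.66937495, -1.34063738],
       [ 0.        ,  0.        ,  0.        ,  1.        ]])}
side {'mtx': array([[429.78741437,   0.        , 324.46831461],
       [  0.        , 429.78741437, 198.19140828],
       [  0.        ,   0.        ,   1.        ]]), 'extrinsics': array([[-0.85415758, -0.51981548, -0.01437672,  0.48703853],
       [ 0.25019275, -0.43503753,  0.8649543 , -0.17623595],
       [-0.45587105,  0.73521032,  0.50164467, -0.9062322 ],
       [ 0.        ,  0.        ,  0.        ,  1.        ]])}
wrist {'mtx': array([[295.17256809,   0.        , 316.86726167],
       [  0.        , 295.17256809, 202.29848506],
       [  0.        ,   0.        ,   1.        ]]), 'hand_eye': array([[ 1.01572866e-03,  2.74985428e-01, -9.61447857e-01,
   
[... 254 characters left out ...]
       1.00000000e+00]])}
{'time': 0.1, 'joint_positions': array([ 1.24711405,  0.32175737, -0.07008907,  1.45156224,  0.02257166,
        1.37079975, -0.05690675]), 'qd': array([ 0.00095753, -0.00189698,  0.00090602, -0.00250796,  0.00013092,
        0.00196117,  0.00159925]), 'joint_torque': array([ 1.41932554e-05, -4.92571127e+01, -4.05706661e-01, -3.13399887e+01,
       -6.41513988e-02,  3.95014929e-02,  9.19560262e-05]), 'position': array([ 0.21518406, -0.6127498 ,  0.18536081]), 'tool_rot': array([ 2.03851538,  0.34944349, -2.03925171]), 'ft_force': array([-0.86170205, -0.03456299,  0.27595861]), 'torque': array([-0.01901934,  0.05959834, -0.03473741]), 'grip_width': 1.002357187130729}
```

View pics/scene0.png

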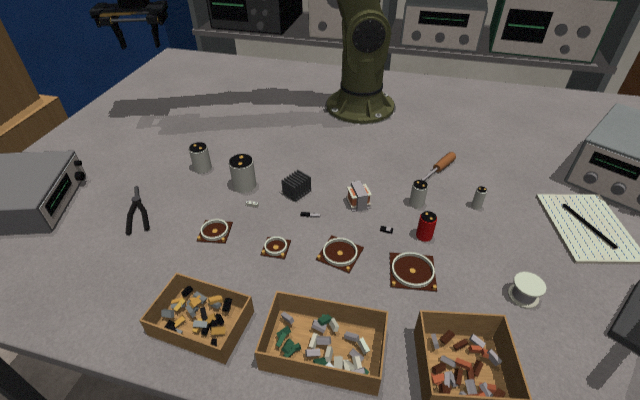

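View pics/side0.png

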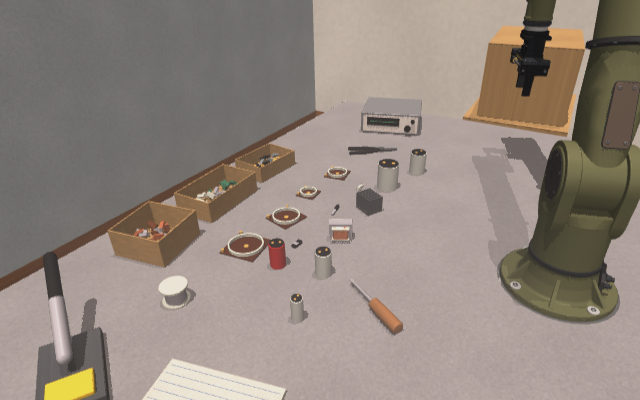

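View pics/wrist0.png

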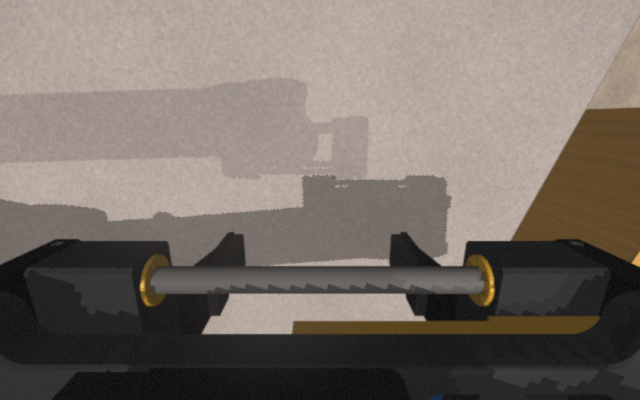

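```bash
python3 - <<'E'
from h import *
st=ctrl.get_state(); print(R.from_rotvec(st['tool_rot']).as_matrix().round(3))
E
```

```text
[[-0.001  0.331 -0.943]
 [ 0.001 -0.943 -0.331]
 [-1.    -0.001  0.   ]]
```

```bash
python3 - <<'E'
from h import *
a=cv2.imread('pics/scene0.png')[130:300,170:500]; cv2.imwrite('pics/sc_crop.png',cv2.resize(a,(792,408),interpolation=cv2.INTER_CUBIC))
a=cv2.imread('pics/side0.png')[140:330,210:450]; cv2.imwrite('pics/sd_crop.png',cv2.resize(a,(720,570),interpolation=cv2.INTER_CUBIC))
E
```

```text
(no output)
```

View pics/sc_crop.png

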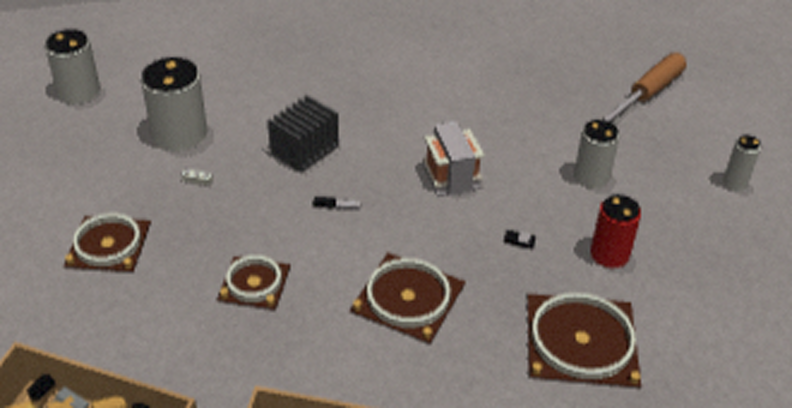

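View pics/sd_crop.png

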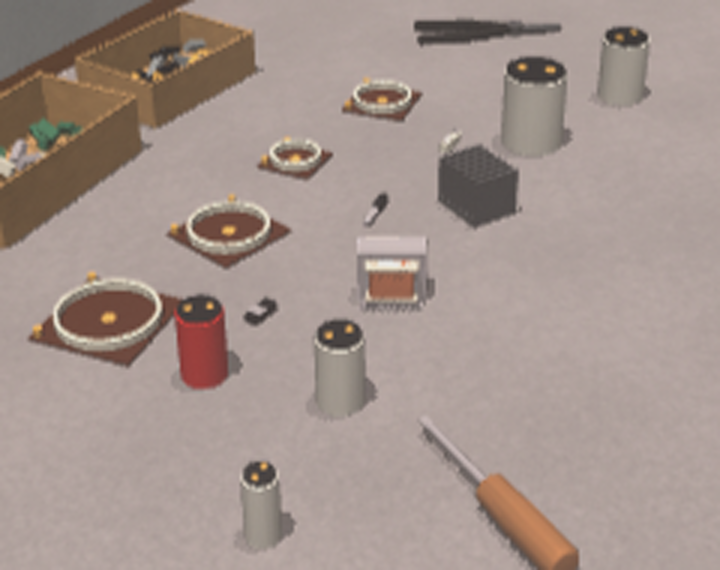

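```bash
cat > meas.py <<'E'
from h import *
def hull(mask):
    c,_=cv2.findContours(mask.astype(np.uint8),cv2.RETR_EXTERNAL,cv2.CHAIN_APPROX_NONE)
    c=max(c,key=cv2.contourArea); return cv2.convexHull(c).reshape(-1,2).astype(float)
def topc(img,roi):
    x0,y0,x1,y1=roi; s=img[y0:y1,x0:x1].astype(int); v=s.max(2)
    m=v<75
    m=cv2.morphologyEx(m.astype(np.uint8),cv2.MORPH_CLOSE,np.ones((3,3)))
    return hull(m)+[x0,y0]
def ringc(img,roi):
    x0,y0,x1,y1=roi; s=img[y0:y1,x0:x1].astype(int)
    m=(s.min(2)>165)
    m=cv2.morphologyEx(m.astype(np.uint8),cv2.MORPH_CLOSE,np.ones((3,3)))
    return hull(m)+[x0,y0]
def cen(name,h,z,st=None):
    p=onz(name,h,z,st)[:,:2]; 
    (c,ax,an)=cv2.fitEllipse(p.astype(np.float32).reshape(-1,1,2)*1000) if len(p)>=5 else ((0,0),(0,0),0)
    M=cv2.moments((p*1000).astype(np.float32).reshape(-1,1,2))
    return np.r_[M['m10']/M['m00'],M['m01']/M['m00']].round(1),np.round(c,1),np.round(ax,1)
E
cat > m1.py <<'E'
from meas import *
sc=cv2.imread('pics/scene0.png')[:,:,::-1]; sd=cv2.imread('pics/side0.png')[:,:,::-1]
H={'can24':.055,'can36':.062,'can48':.07,'can60':.08}
S={'can24':(472,183,490,194),'can36':(409,178,430,190),'can48':(187,140,213,154),'can60':(226,152,257,170)}
D={'can24':(288,291,306,304),'can36':(312,245,334,257),'can48':(408,148,428,158),'can60':(374,157,401,169)}
for k in H:
    print(k,*cen('scene',topc(sc,S[k]),H[k]),*cen('side',topc(sd,D[k]),H[k]))
S={'h24':(258,234,294,258),'h36':(194,216,236,246),'h48':(315,233,365,271),'h60':(386,248,442,292)}
D={'h24':(295,184,321,200),'h36':(323,164,350,181),'h48':(268,205,303,226),'h60':(222,230,268,260)}
for k in S: print(k,*cen('scene',ringc(sc,S[k]),.012),*cen('side',ringc(sd,D[k]),.012))
E
python3 m1.py
```

```text
can24 [415.1 357.6] [417.7 357.8] [18.8 34.3] [410.2 363.8] [410.  364.1] [15.1 19.3]
can36 [441.6 220.8] [442.9 220.4] [31.7 50.5] [436.4 226.2] [436.3 226.3] [27.4 32.2]
can48 [ 442.1 -347.2] [ 442.2 -346.8] [42.7 45.3] [ 438.8 -340.5] [ 438.9 -340.8] [33.1 40.3]
can60 [ 482.1 -207.8] [ 482.1 -207.6] [55.3 58.1] [ 478.8 -203.3] [ 478.9 -203.6] [49.6 52.6]Traceback (most recent call last):
  File "m1.py", line 10, in <module>
    for k in S: print(k,*cen('scene',ringc(sc,S[k]),.012),*cen('side',ringc(sd,D[k]),.012))
                         ~~~^^^^^^^^^^^^^^^^^^^^^^^^^^^^^
  File "meas.py", line 19, in cen
    return np.r_[M['m10']/M['m00'],M['m01']/M['m00']].round(1),np.round(c,1),np.round(ax,1)
                 ~~~~~~~~^~~~~~~~~
ZeroDivisionError: float division by zero
```

```bash
sed -i 's/s.min(2)>165/(s.min(2)>TH)/; s/def ringc(img,roi)/def ringc(img,roi,TH=150)/; s/v<75/v<60/' meas.py
python3 - <<'E'
from meas import *
sc=cv2.imread('pics/scene0.png')[:,:,::-1]; sd=cv2.imread('pics/side0.png')[:,:,::-1]
print(sc[268,386:442].min(1)); print(sd[245,222:268].min(1)); print(sc[180:200,480].max(1))
E
python3 m1.py
```

```text
[129 127 130  99  34  40 145 191  57  31  27  26  18  28  17  26  16  25
  23  25  24  27  25  29  51  63  59  56  35  34  24  27  22  29  19  23
  25  29  27  25  27  21  19  20  22  47 110 183 136 132 131 130 134 133
 132 131]
[153 153 154 145 112 104 208 109  60  61  61  61  62  61  62  62  61  62
  62  62  61  65  85 100  99 100  76  61  61  61  62  62  62  62  62  62
  63  63  94 183 171  86  60  63  62  86]
[137 141 138 139 142 132  71  69 112  90  19  27  77 114  94  94  96  98
  94  99]Traceback (most recent call last):
  File "m1.py", line 7, in <module>
    print(k,*cen('scene',topc(sc,S[k]),H[k]),*cen('side',topc(sd,D[k]),H[k]))
                                                         ~~~~^^^^^^^^^
  File "meas.py", line 9, in topc
    return hull(m)+[x0,y0]
           ~~~~^^^
  File "meas.py", line 4, in hull
    c=max(c,key=cv2.contourArea); return cv2.convexHull(c).reshape(-1,2).astype(float)
ValueError: max() iterable argument is empty
```

```bash
sed -i 's/v<60/v<75/' meas.py
cat > m1.py <<'E'
from meas import *
sc=cv2.imread('pics/scene0.png')[:,:,::-1]; sd=cv2.imread('pics/side0.png')[:,:,::-1]
def allhull(img,roi,TH):
    x0,y0,x1,y1=roi; s=img[y0:y1,x0:x1].min(2)>TH
    ys,xs=np.nonzero(s); return cv2.convexHull(np.c_[xs,ys].astype(np.int32)).reshape(-1,2)+[x0,y0]*np.ones(2)
S={'h24':(258,234,294,258),'h36':(196,216,234,246),'h48':(318,234,362,270),'h60':(388,249,440,290)}
D={'h24':(295,184,321,200),'h36':(323,164,350,181),'h48':(268,205,303,226),'h60':(222,230,268,260)}
for k in S: print(k,*cen('scene',allhull(sc,S[k],150),.012),*cen('side',allhull(sd,D[k],168),.012))
E
python3 m1.py
```

```text
h24 [661.5 -58.7] [661.7 -58.8] [47.1 49.4] [659.8 -56.6] [660.7 -57.5] [47.3 53.6]
h36 [ 651.5 -208.8] [ 651.4 -209. ] [59.7 61.3] [ 650.1 -207.7] [ 650.4 -207.6] [59.4 65.9]
h48 [641.6  79.2] [641.6  79.3] [71.3 72.4] [640.1  80.9] [640.5  80.4] [72. 78.]
h60 [649.1 232.5] [649.1 232.5] [83.  85.4] [647.8 234.4] [648.5 234.2] [83.9 88.2]
```

```bash
python3 - <<'E'
from h import *
def p(n,uv,z): print(n,uv,z,onz(n,[uv],z)[0][:2].round(3))
for uv in [(283,193),(298,199),(311,191)]: p('scene',uv,0)   # heatsink base
for uv in [(295,171),(311,180)]: p('scene',uv,.046)
p('scene',(427,238),0.0);p('side',(277,265),0.)   #red base near edge
p('scene',(430,212),.062)
for uv in [(350,204),(370,209),(375,206)]: p('scene',uv,0)
p('scene',(357,181),.048)
p('scene',(423,180),.005) #screwdriver tip
for uv in [(180,276),(251,295)]: p('scene',uv,.05)
for uv in [(272,295),(387,312),(418,313)]: p('scene',uv,.05)
E
```

```text
scene (283, 193) 0 [ 0.484 -0.102]
scene (298, 199) 0 [ 0.496 -0.059]
scene (311, 191) 0 [ 0.459 -0.037]
scene (295, 171) 0.046 [ 0.447 -0.081]
scene (311, 180) 0.046 [ 0.471 -0.032]
scene (427, 238) 0.0 [0.547 0.256]
side (277, 265) 0.0 [0.542 0.252]
scene (430, 212) 0.062 [0.529 0.25 ]
scene (350, 204) 0 [0.481 0.068]
scene (370, 209) 0 [0.486 0.118]
scene (375, 206) 0 [0.473 0.128]
scene (357, 181) 0.048 [0.449 0.076]
scene (423, 180) 0.005 [0.349 0.231]
scene (180, 276) 0.05 [ 0.816 -0.192]
scene (251, 295) 0.05 [ 0.82  -0.045]
scene (272, 295) 0.05 [ 0.81  -0.009]
scene (387, 312) 0.05 [0.791 0.196]
scene (418, 313) 0.05 [0.779 0.248]
```

```bash
python3 -m jog '[{"rot":[1,0,0],"travel":[0,0,0],"jaw":-1},{"rot":[1,0,0],"travel":[0,0,0],"jaw":-1},{"rot":[1,0,0],"travel":[0,0,0],"jaw":-1},{"rot":[0.87,0,0],"travel":[0,0,0],"jaw":-1},{"rot":[0,0,0],"travel":[0,0,0],"jaw":-1}]'; cat > st.py <<'E'
from h import *
s=ctrl.get_state(); print(round(s['time'],2),(s['position']*1000).round(1),R.from_rotvec(s['tool_rot']).as_matrix().round(3).tolist(),'w',round(s['grip_width']*87,1),'F',s['ft_force'].round(1),s['joint_positions'].round(2))
E
python3 st.py
```

```text
time: 0.65
position: [0.2153, -0.6131, 0.186]
tool_rot: [-2.221, -0.001, 2.222]
ft_force: [0.4, 0.4, -0.3]
grip_width: 1.001
0.65 [ 215.3 -613.1  186. ] [[-0.0, -0.0, -1.0], [0.001, -1.0, 0.0], [-1.0, -0.001, 0.0]] w 87.1 F [ 0.4  0.4 -0.3] [ 1.21  0.32 -0.03  1.45  0.01  1.37 -0.38]
```

```bash
python3 -m jog '[{"rot":[0,0,0],"travel":[0,-0.071,-0.112],"jaw":-1},{"rot":[0,0,0],"travel":[0,-0.071,-0.112],"jaw":-1},{"rot":[0,0,0],"travel":[0,-0.071,-0.112],"jaw":-1},{"rot":[0,0,0],"travel":[0,-0.071,-0.112],"jaw":-1},{"rot":[0,0,0],"travel":[0,-0.071,-0.112],"jaw":-1},{"rot":[0,0,0],"travel":[0,-0.071,-0.112],"jaw":-1},{"rot":[0,0,0],"travel":[0,-0.071,-0.112],"jaw":-1},{"rot":[0,0,0],"travel":[0,-0.071,-0.112],"jaw":-1}]'
python3 -m jog '[{"rot":[0,0,0],"travel":[0,-0.15,0],"jaw":-1},{"rot":[0,0,0],"travel":[0,-0.15,0],"jaw":-1},{"rot":[0,0,0],"travel":[0,-0.15,0],"jaw":-1},{"rot":[0,0,0],"travel":[0,-0.15,0],"jaw":-1},{"rot":[0,0,0],"travel":[0,-0.15,0],"jaw":-1},{"rot":[0,0,0],"travel":[0,-0.15,0],"jaw":-1},{"rot":[0,0,0],"travel":[0,-0.15,0],"jaw":-1},{"rot":[0,0,0],"travel":[0,-0.15,0],"jaw":-1}]'
python3 st.py
```

```text
time: 1.45
position: [0.4853, -0.4419, 0.1863]
tool_rot: [2.22, 0.002, -2.221]
ft_force: [0.6, -0.5, 0.2]
grip_width: 1.003
time: 2.25
position: [0.4837, -0.0811, 0.1864]
tool_rot: [2.22, 0.002, -2.22]
ft_force: [0.5, 0.0, 0.9]
grip_width: 1.002
2.25 [483.7 -81.1 186.4] [[0.0, 0.002, -1.0], [-0.001, -1.0, -0.002], [-1.0, 0.001, -0.0]] w 87.1 F [0.5 0.  0.9] [ 0.55 -0.   -0.43  1.82 -0.    1.32 -1.45]
```

```bash
python3 -m jog '[{"rot":[0,0,0],"travel":[0,-0.15,0.02],"jaw":-1},{"rot":[0,0,0],"travel":[0,-0.15,0.02],"jaw":-1},{"rot":[0,0,0],"travel":[0,-0.15,0.02],"jaw":-1},{"rot":[0,0,0],"travel":[0,-0.15,0.02],"jaw":-1},{"rot":[0,0,0],"travel":[0,-0.15,0.02],"jaw":-1},{"rot":[0,0,0],"travel":[0,-0.15,0.02],"jaw":-1},{"rot":[0,0,0],"travel":[0,-0.15,0.02],"jaw":-1},{"rot":[0,0,0],"travel":[0,-0.15,0.02],"jaw":-1}]'
python3 st.py
python3 - <<'E'
from h import *
st=ctrl.get_state(); save(ctrl.get_image('wrist'),'w1.png')
E
```

```text
time: 3.05
position: [0.4357, 0.2786, 0.1866]
tool_rot: [2.222, 0.001, -2.219]
ft_force: [1.3, -1.1, 0.2]
grip_width: 0.997
3.05 [435.7 278.6 186.6] [[0.001, 0.002, -1.0], [-0.0, -1.0, -0.002], [-1.0, 0.0, -0.001]] w 86.7 F [ 1.3 -1.1  0.2] [ 0.17  0.09 -0.83  1.75  0.07  1.33 -2.24]
```

View pics/w1.png

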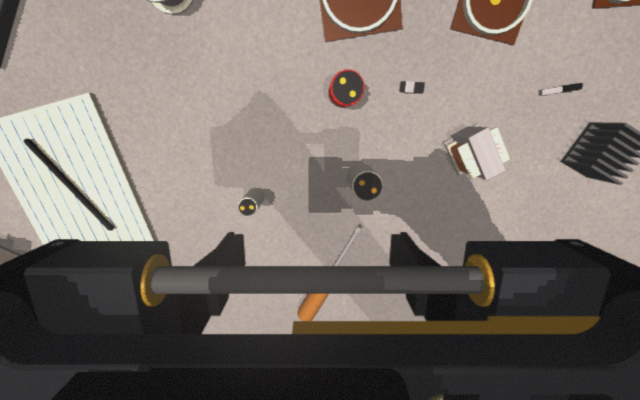

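```bash
python3 - <<'E'
from meas import *
im=cv2.imread('pics/w1.png')[:,:,::-1]; st=ctrl.get_state()
for n,r,z in [('24',(236,195,260,218),.055),('36',(350,168,386,204),.062)]:
    x0,y0,x1,y1=r; m=(im[y0:y1,x0:x1].max(2)<60).astype(np.uint8)
    h=topc(im,r); print(n,h.mean(0).round(0),*cen('wrist',h,z,st))
print(onz('wrist',[(247,206)],.055,st),onz('wrist',[(368,185)],.062,st),onz('wrist',[(360,10)],.003,st))
E
```

```text
24 [247. 208.] [406.2 370. ] [406.3 370.2] [16.3 18.5]
36 [368. 185.] [434.6 232.4] [434.6 232.5] [30.2 31.4]
[[0.40727591 0.3703688  0.055     ]] [[0.43591876 0.23167975 0.062     ]] [[0.62562751 0.24274051 0.003     ]]
```

```bash
python3 st.py; python3 - <<'E'
from meas import *
st=ctrl.get_state(); im=ctrl.get_image('wrist'); save(im,'w2.png')
print(st['position'],st['qd'].round(3))
g=[('24',(230,195,262,218),.055),('36',(350,168,390,204),.062)]
for n,r,z in g:
    h=topc(im,r); print(n,h.mean(0).round(0),*cen('wrist',h,z,st))
E
```

```text
3.1 [432.5 288.  187. ] [[0.0, 0.012, -1.0], [0.007, -1.0, -0.011], [-1.0, -0.007, -0.0]] w 86.7 F [-1.9  5.5  1.4] [ 0.16  0.09 -0.84  1.75  0.07  1.32 -2.25]
[0.43246957 0.28801877 0.18704237] [ 0.033 -0.059  0.026  0.044 -0.067  0.035  0.213]
24 [256. 203.] [411.3 360.1] [411.3 359.6] [17.8 19.1]
36 [374. 182.] [437.8 222.4] [437.6 221.9] [30.5 31.4]
```

```bash
python3 -m jog '[{"rot":[0,0,0],"travel":[0,-0.1,0.03],"jaw":-1},{"rot":[0,0,0],"travel":[0,-0.1,0.03],"jaw":-1},{"rot":[0,0,0],"travel":[0,-0.04,0.01],"jaw":-1},{"rot":[0,0,0],"travel":[0,0,0],"jaw":-1},{"rot":[0,0,0],"travel":[0,0,0],"jaw":-1},{"rot":[0,0,0],"travel":[0,0,0],"jaw":-1}]';python3 st.py
```

```text
time: 3.75
position: [0.416, 0.3475, 0.1861]
tool_rot: [-2.221, 0.003, 2.221]
ft_force: [-0.2, -0.0, -0.1]
grip_width: 0.998
3.75 [416.  347.5 186.1] [[0.0, -0.002, -1.0], [-0.001, -1.0, 0.002], [-1.0, 0.001, -0.0]] w 86.9 F [-0.2 -0.  -0.1] [ 0.05  0.17 -0.88  1.7   0.14  1.34 -2.42]
```

```bash
python3 -m jog '[{"rot":[0,0,0],"travel":[0,-0.045,0.015],"jaw":-1},{"rot":[0,0,0],"travel":[0.1,0,0],"jaw":-1},{"rot":[0,0,0],"travel":[0.1,0,0],"jaw":-1},{"rot":[0,0,0],"travel":[0,0,0],"jaw":-1},{"rot":[0,0,0],"travel":[0,0,0],"jaw":-1}]' 15;python3 st.py
python3 - <<'E'
from meas import *
st=ctrl.get_state(); im=ctrl.get_image('wrist'); save(im,'w3.png')
E
```

```text
time: 4.25
position: [0.4112, 0.3616, 0.1266]
tool_rot: [-2.221, 0.002, 2.222]
ft_force: [0.3, 0.2, -0.2]
grip_width: 1.0
4.25 [411.2 361.6 126.6] [[-0.0, -0.001, -1.0], [-0.001, -1.0, 0.001], [-1.0, 0.001, 0.0]] w 87.0 F [ 0.3  0.2 -0.2] [ 0.01  0.24 -0.88  1.76  0.19  1.23 -2.49]
```

View pics/w3.png

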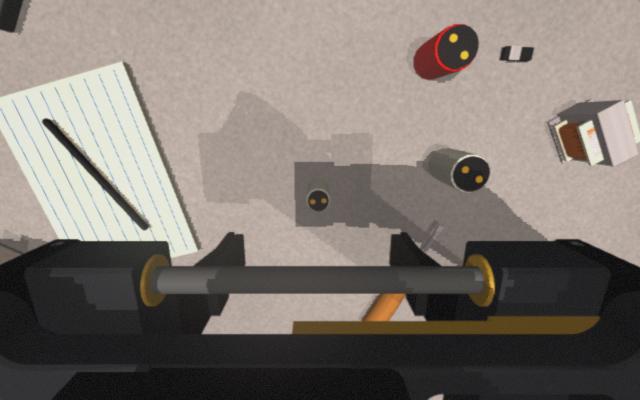

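```bash
python3 - <<'E'
from meas import *
st=ctrl.get_state();print(onz('wrist',[(318,200)],.055,st),st['position'])
E
python3 -m jog '[{"rot":[0,0,0],"travel":[0.11,0,0],"jaw":-1},{"rot":[0,0,0],"travel":[0.11,0,0],"jaw":-1},{"rot":[0,0,0],"travel":[0.11,0,0],"jaw":-1},{"rot":[0,0,0],"travel":[0,0,0],"jaw":-1},{"rot":[0,0,0],"travel":[0,0,0],"jaw":-1}]' 15;python3 st.py

```

```text
[[0.41150174 0.36133259 0.055     ]] [0.41163085 0.36247761 0.12756862]
time: 4.8
position: [0.4115, 0.3633, 0.0289]
tool_rot: [-2.222, -0.001, 2.22]
ft_force: [-0.6, 0.7, 0.0]
grip_width: 1.0
4.8 [411.5 363.3  28.9] [[0.001, -0.0, -1.0], [0.001, -1.0, 0.0], [-1.0, -0.001, -0.001]] w 87.0 F [-0.6  0.7  0. ] [-0.05  0.35 -0.84  1.86  0.3   1.06 -2.58]
```

```bash
python3 -m jog '[{"rot":[0,0,0],"travel":[0,0.006,0],"jaw":-0.5},{"rot":[0,0,0],"travel":[0,0,0],"jaw":0},{"rot":[0,0,0],"travel":[0,0,0],"jaw":0.3},{"rot":[0,0,0],"travel":[0,0,0],"jaw":0.5},{"rot":[0,0,0],"travel":[0,0,0],"jaw":1},{"rot":[0,0,0],"travel":[0,0,0],"jaw":1},{"rot":[0,0,0],"travel":[0,0,0],"jaw":1},{"rot":[0,0,0],"travel":[0,0,0],"jaw":1}]' 15;python3 st.py

```

```text
time: 5.6
position: [0.4105, 0.3608, 0.0272]
tool_rot: [2.221, 0.0, -2.221]
ft_force: [-0.5, 0.3, 0.1]
grip_width: 0.354
5.6 [410.5 360.8  27.2] [[-0.0, 0.0, -1.0], [-0.0, -1.0, -0.0], [-1.0, 0.0, 0.0]] w 30.8 F [-0.5  0.3  0.1] [-0.05  0.35 -0.84  1.87  0.3   1.05 -2.57]
```

```bash
python3 -m jog '[{"rot":[0,0,0],"travel":[0,0,0],"jaw":1},{"rot":[0,0,0],"travel":[0,0,0],"jaw":1},{"rot":[0,0,0],"travel":[0,0,0],"jaw":1},{"rot":[0,0,0],"travel":[0,0,0],"jaw":1}]' 15;python3 st.py

```

```text
time: 6.0
position: [0.4106, 0.3608, 0.0273]
tool_rot: [2.221, 0.0, -2.221]
ft_force: [0.2, 1.2, -0.2]
grip_width: 0.03
6.0 [410.6 360.8  27.3] [[-0.0, 0.0, -1.0], [-0.0, -1.0, -0.0], [-1.0, 0.0, 0.0]] w 2.6 F [ 0.2  1.2 -0.2] [-0.05  0.35 -0.84  1.87  0.3   1.05 -2.57]
```

```bash
python3 - <<'E'
from meas import *
st=ctrl.get_state(); im=ctrl.get_image('wrist'); save(im,'w4.png')
save(cv2.resize(ctrl.get_image('side')[220:360,220:400],(720,560)),'s4.png')
E
```

```text
(no output)
```

View pics/w4.png

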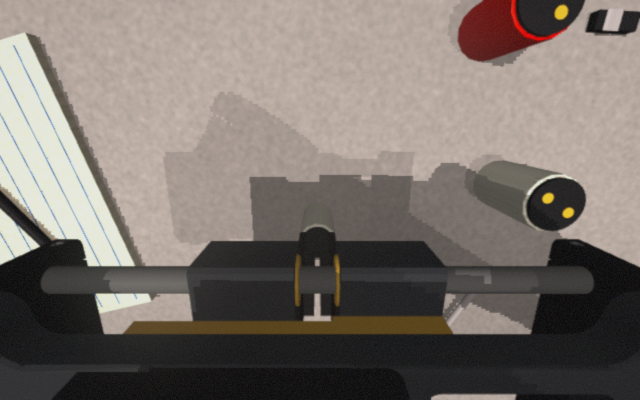

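View pics/s4.png

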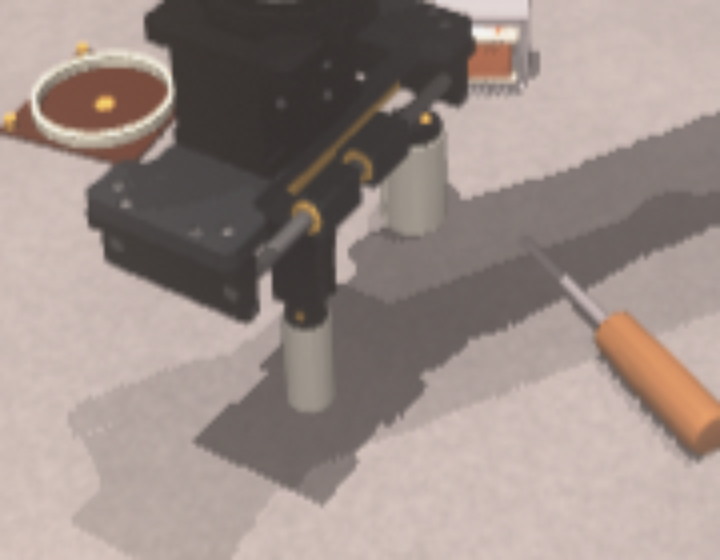

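```bash
python3 - <<'E'
from meas import *
st=ctrl.get_state();print(st['position'])
print(onz('wrist',[(318,205)],0,st),onz('wrist',[(318,226)],.055,st))
m=ctrl.camera_model('wrist');T=np.linalg.inv(m['hand_eye'])
for x in [0,-.019,-.04,-.07]:
    p=T@[x,0,0,1]; K=m['mtx']; print(x,K[0,2]+K[0,0]*p[0]/-p[2],K[1,2]+K[1,1]*(-p[1])/-p[2])
# side view ray of can bottom
m=ctrl.camera_model('side');E=m['extrinsics'];K=m['mtx']
for P in [(.4106,.3608,.027),(.4106,.3608,0),(.4106,.3608,.055)]:
    p=E@[*P,1];print(P,K[0,2]+K[0,0]*p[0]/-p[2],K[1,2]+K[1,1]*(-p[1])/-p[2])
E
```

```text
[0.41060813 0.36078701 0.02727789]
[[0.41884135 0.35972963 0.        ]] [[0.42167294 0.35988986 0.055     ]]
0 316.6090096744467 226.86477800147492
-0.019 316.55565056385035 237.1939922709954
-0.04 316.48354561925146 251.1520102051512
-0.07 316.34544128463847 277.8861376638808
(0.4106, 0.3608, 0.027) 297.235493717983 307.4655793712393
(0.4106, 0.3608, 0) 297.8823381648858 317.7983833975948
(0.4106, 0.3608, 0.055) 296.54157355448643 296.3807797819751
```

```bash
python3 - <<'E'
from meas import *
a=ctrl.get_image('side')[260:330,260:340]; b=ctrl.get_image('scene')[160:220,430:510]
w=cv2.imread('pics/w4.png')[190:290,250:390][:,:,::-1]
save(cv2.resize(a,(800,600)[::1] if 0 else (686,600),interpolation=cv2.INTER_CUBIC),'s5.png')
save(cv2.resize(b,(800,600),interpolation=cv2.INTER_CUBIC),'c5.png')
save(cv2.resize(np.clip(w.astype(int)*2,0,255).astype(np.uint8),(800,571),interpolation=cv2.INTER_CUBIC),'w5.png')
E
```

```text
(no output)
```

View pics/s5.png

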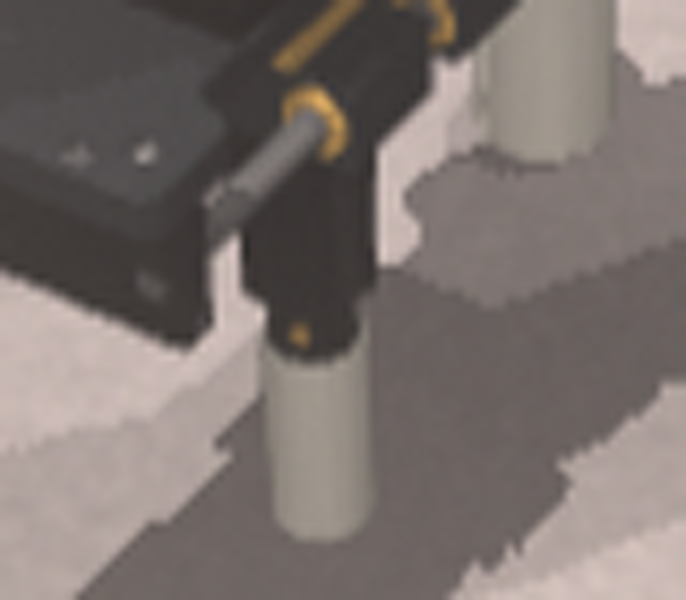

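View pics/c5.png

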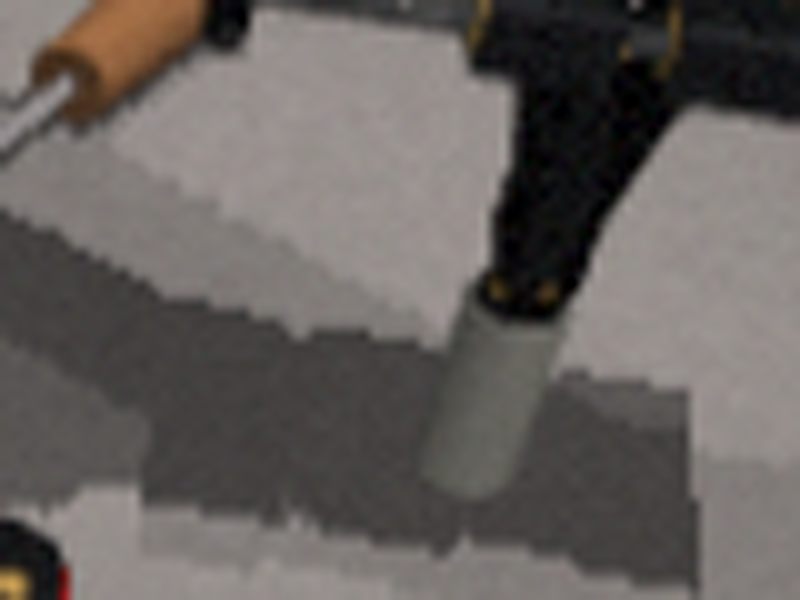

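View pics/w5.png

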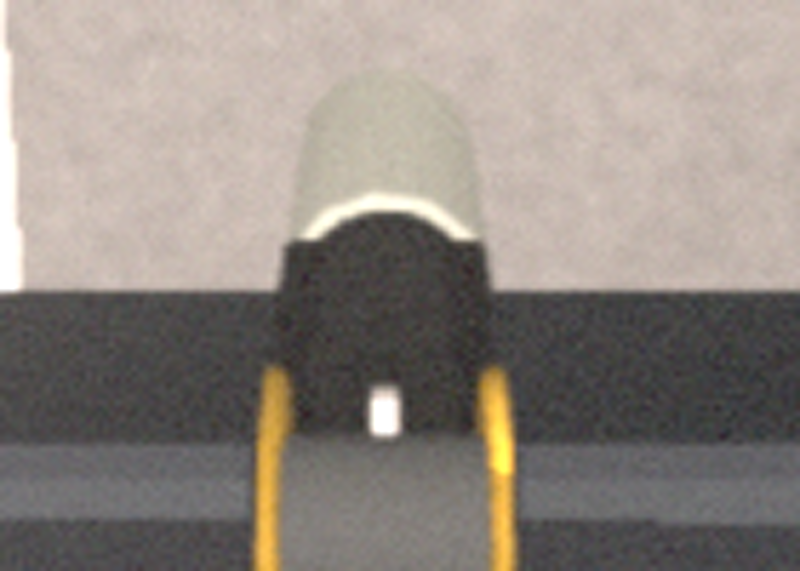

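```bash
python3 - <<'E'
from meas import *
import copy
st=ctrl.get_state();st=dict(st)
for dz in [0,.028]:
  st['position']=np.array([.4116,.3625,.1276+dz])
  print(dz,onz('wrist',[(318,200)],.055,st)[0],onz('wrist',[(470,173)],.062,st)[0],onz('wrist',[(461,47)],.062,st)[0])
  st['position']=np.array([.4106,.3608,.0273+dz])
  print(dz,onz('wrist',[(555,203)],.062,st)[0],onz('wrist',[(545,12)],.062,st)[0])
E
```

```text
0 [0.41137042 0.36130412 0.055     ] [0.43876961 0.22404536 0.062     ] [0.54166584 0.24607669 0.062     ]
0 [0.43853678 0.22341836 0.062     ] [0.53514236 0.24979104 0.062     ]
0.028 [0.40358755 0.36121298 0.055     ] [0.43368849 0.20938248 0.062     ] [0.54750664 0.23375232 0.062     ]
0.028 [0.43046982 0.19994367 0.062     ] [0.54362047 0.23083305 0.062     ]
```

```bash
python3 -m jog '[{"rot":[0,0,0],"travel":[-0.1,0,0],"jaw":1},{"rot":[0,0,0],"travel":[-0.1,0,0],"jaw":1},{"rot":[0,0,0],"travel":[-0.1,0,0],"jaw":1},{"rot":[0,0,0],"travel":[0,0,0],"jaw":1},{"rot":[0,0,0],"travel":[0,0,0],"jaw":1},{"rot":[0,0,0],"travel":[0,0,0],"jaw":1}]';python3 st.py; python3 - <<'E'
from meas import *
st=ctrl.get_state(); P=st['position']
for n in ['side','scene']:
    im=ctrl.get_image(n)
    m=ctrl.camera_model(n);E=m['extrinsics'];K=m['mtx']
    im=im.copy()
    p=E@[*P,1];u=K[0,2]+K[0,0]*p[0]/-p[2];v=K[1,2]+K[1,1]*(-p[1])/-p[2]; print(u,v)
    u0=int(u)-60;v0=int(v)-60
    c=cv2.resize(im[v0:v0+100,u0:u0+120],(720,600),interpolation=cv2.INTER_CUBIC)
    cv2.drawMarker(c,(int((u-u0)*6),int((v-v0)*6)),(255,0,0),cv2.MARKER_CROSS,16)
    save(c,n+'6.png')
E
```

```text
time: 6.8
position: [0.4101, 0.36, 0.1162]
tool_rot: [2.219, -0.002, -2.222]
ft_force: [0.5, -0.8, -0.4]
grip_width: 0.005
6.8 [410.1 360.  116.2] [[-0.001, -0.0, -1.0], [-0.001, -1.0, 0.0], [-1.0, 0.001, 0.001]] w 0.5 F [ 0.5 -0.8 -0.4] [ 0.01  0.25 -0.88  1.78  0.2   1.21 -2.5 ]
295.41281600663876 270.60771373484107
488.80797176416473 167.15604840033896
```

View pics/side6.png

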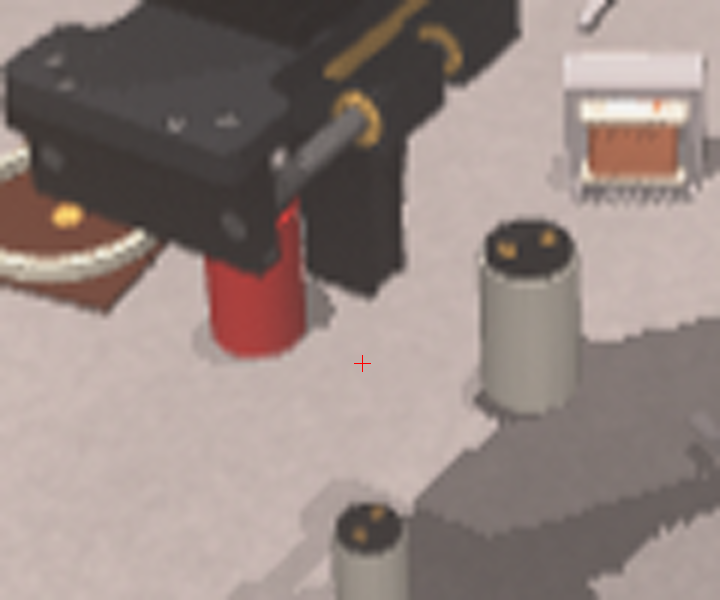

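View pics/scene6.png

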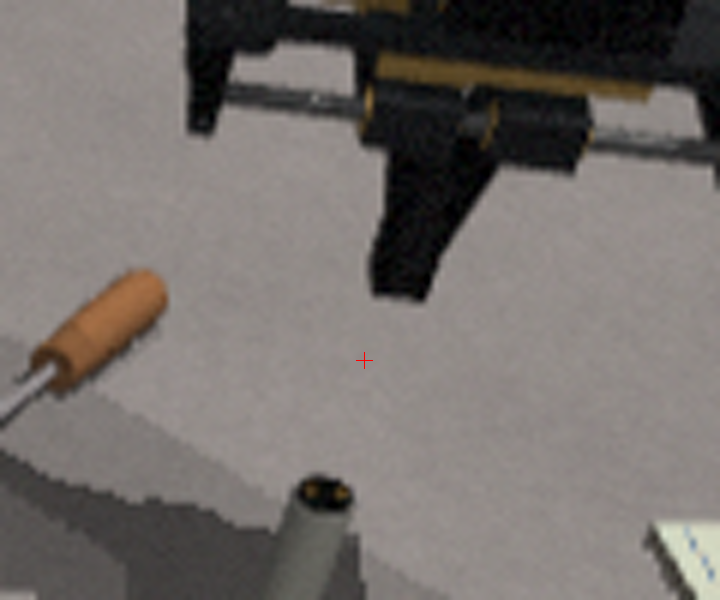

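```bash
python3 - <<'E'
from meas import *
st=ctrl.get_state(); save(ctrl.get_image('wrist'),'w7.png')
o1,d1=ray('side',[(292.5,257.2)]); o2,d2=ray('scene',[(494.7,156.7)])
d1=d1[0]/np.linalg.norm(d1);d2=d2[0]/np.linalg.norm(d2)
A=np.c_[d1,-d2];t=np.linalg.lstsq(A,o2-o1,rcond=None)[0]
p,q=o1+t[0]*d1,o2+t[1]*d2; print(p,q,st['position'])
E
```

```text
[0.41236485 0.36306107 0.14750494] [0.41282058 0.36382834 0.14707293] [0.40988428 0.36012248 0.11597588]
```

View pics/w7.png

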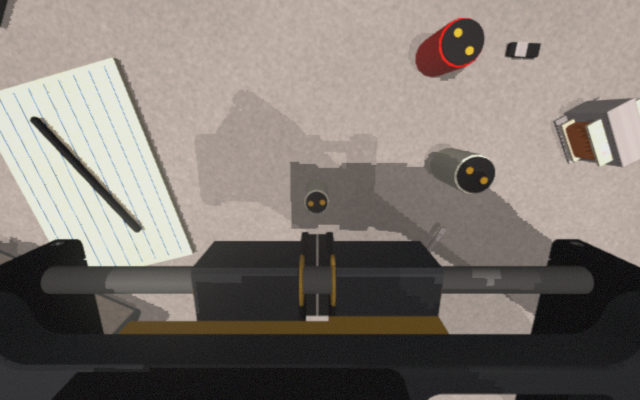

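```bash
python3 -m jog '[{"rot":[0,0,0],"travel":[0,0,0],"jaw":-0.3},{"rot":[0,0,0],"travel":[0,0,0],"jaw":-0.3},{"rot":[0,0,0],"travel":[0,0,0],"jaw":-0.3},{"rot":[0,0,0],"travel":[0,0,0],"jaw":-0.3},{"rot":[0,0,0],"travel":[0,0,0],"jaw":-0.3},{"rot":[0,0,0],"travel":[0,0,0],"jaw":-0.3},{"rot":[0,0,0],"travel":[0,0,0],"jaw":-0.3},{"rot":[0,0,0],"travel":[0,0,0],"jaw":-0.3}]';
python3 -m jog '[{"rot":[0,0,0],"travel":[0.1,0,0],"jaw":-0.3},{"rot":[0,0,0],"travel":[0.1,0,0],"jaw":-0.3},{"rot":[0,0,0],"travel":[0.1,0,0],"jaw":-0.3},{"rot":[0,0,0],"travel":[0.08,0,0],"jaw":-0.3},{"rot":[0,0,0],"travel":[0,0,0],"jaw":-0.3},{"rot":[0,0,0],"travel":[0,0,0],"jaw":-0.3}]'
python3 st.py; python3 - <<'E'
from meas import *
save(cv2.resize(ctrl.get_image('side')[220:340,240:380],(700,600),interpolation=cv2.INTER_CUBIC),'s7.png')
E
```

```text
time: 7.75
position: [0.4106, 0.3609, 0.1173]
tool_rot: [2.221, 0.0, -2.221]
ft_force: [-0.6, -0.5, 0.5]
grip_width: 0.619
time: 8.35
position: [0.4105, 0.3611, 0.0036]
tool_rot: [2.221, 0.0, -2.222]
ft_force: [0.3, -0.5, 0.1]
grip_width: 0.652
8.35 [410.5 361.1   3.6] [[-0.0, 0.0, -1.0], [0.0, -1.0, -0.0], [-1.0, -0.0, 0.0]] w 56.7 F [ 0.3 -0.5  0.1] [-0.06  0.39 -0.82  1.88  0.33  1.01 -2.6 ]
```

View pics/s7.png

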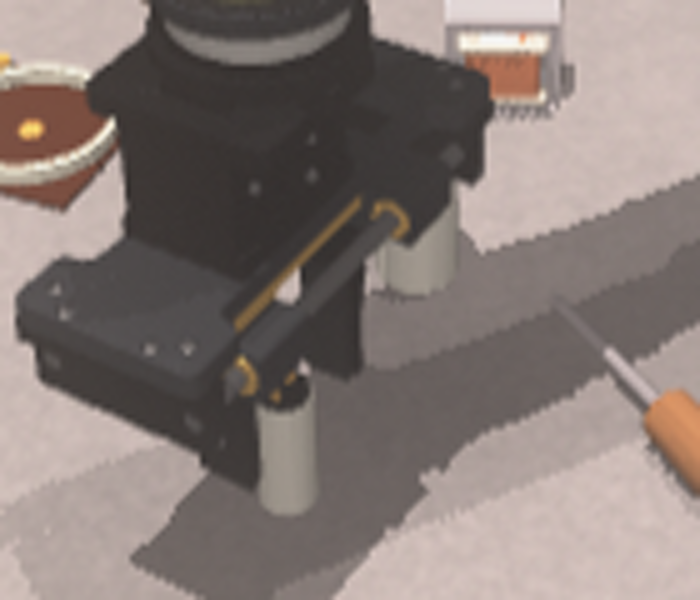

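```bash
python3 - <<'E'
from meas import *
save(ctrl.get_image('wrist'),'w8.png')
save(cv2.resize(ctrl.get_image('scene')[130:220,420:540],(800,600),interpolation=cv2.INTER_CUBIC),'c8.png')
E
```

```text
(no output)
```

View pics/w8.png

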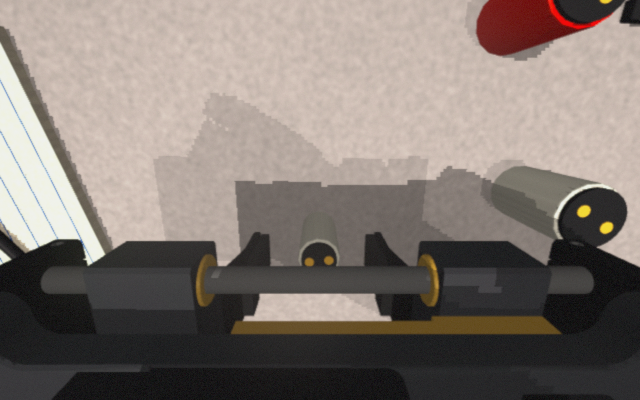

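View pics/c8.png

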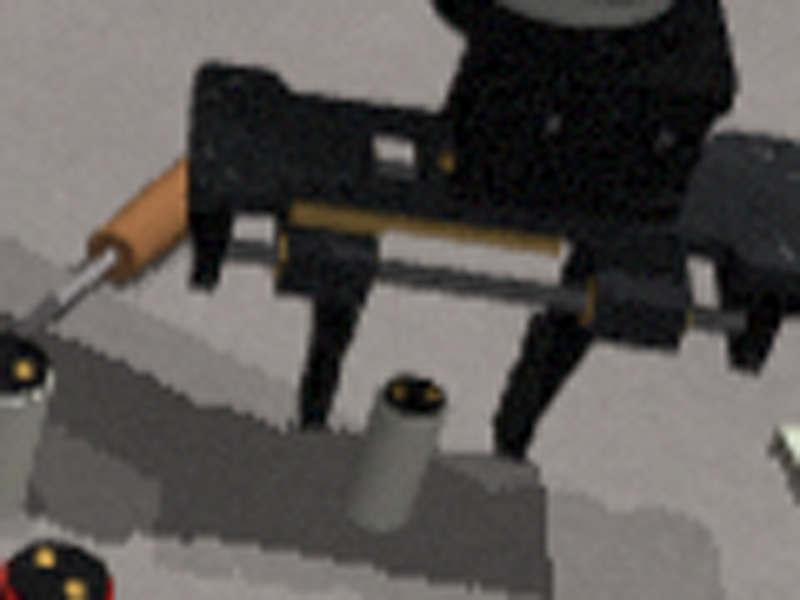

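```bash
python3 - <<'E'
from meas import *
def pr(n,P,off,s):
    m=ctrl.camera_model(n);E=m['extrinsics'];K=m['mtx'];p=E@[*P,1]
    u=K[0,2]+K[0,0]*p[0]/-p[2];v=K[1,2]-K[1,1]*p[1]/-p[2]
    return round((u-off[0])*s),round((v-off[1])*s)
for z in [.0036,.02,.035]:
  for y in [-1,1]:
    for e in [28,43]:
      print(z,y,e,[pr('side',(.4105+dx,.361+y*e/1000,z),(240,220),5) for dx in(-.0095,.0095)],[pr('scene',(.4105+dx,.361+y*e/1000,z),(420,130),6.667) for dx in(-.0095,.0095)])
print(pr('side',(.411,.361,.055),(240,220),5),pr('scene',(.411,.361,.055),(420,130),6.667))
E
```

```text
0.0036 -1 28 [(349, 446), (309, 429)] [(293, 469), (293, 503)]
0.0036 -1 43 [(370, 423), (330, 405)] [(251, 462), (250, 496)]
0.0036 1 28 [(267, 540), (226, 521)] [(456, 496), (458, 531)]
0.0036 1 43 [(244, 567), (202, 547)] [(500, 503), (502, 538)]
0.02 -1 28 [(348, 415), (307, 398)] [(304, 435), (304, 469)]
0.02 -1 43 [(369, 392), (328, 375)] [(261, 428), (260, 462)]
0.02 1 28 [(265, 508), (223, 489)] [(468, 462), (471, 496)]
0.02 1 43 [(242, 535), (199, 515)] [(513, 469), (516, 504)]
0.035 -1 28 [(347, 386), (306, 369)] [(314, 403), (314, 437)]
0.035 -1 43 [(368, 363), (327, 346)] [(271, 396), (270, 430)]
0.035 1 28 [(263, 479), (221, 460)] [(480, 430), (483, 465)]
0.035 1 43 [(239, 505), (197, 485)] [(526, 437), (529, 472)]
(282, 382) (413, 391)
```

```bash
python3 -m jog '[{"rot":[0,0,0],"travel":[0.035,0,0],"jaw":-0.3},{"rot":[0,0,0],"travel":[0,0,0],"jaw":-0.3},{"rot":[0,0,0],"travel":[0,0,0],"jaw":1},{"rot":[0,0,0],"travel":[0,0,0],"jaw":1},{"rot":[0,0,0],"travel":[0,0,0],"jaw":1},{"rot":[0,0,0],"travel":[0,0,0],"jaw":1},{"rot":[0,0,0],"travel":[0,0,0],"jaw":1},{"rot":[0,0,0],"travel":[0,0,0],"jaw":1}]' 15
python3 -m jog '[{"rot":[0,0,0],"travel":[0,0,0],"jaw":1},{"rot":[0,0,0],"travel":[0,0,0],"jaw":1},{"rot":[0,0,0],"travel":[0,0,0],"jaw":1}]'
python3 st.py
```

```text
time: 9.3
position: [0.4106, 0.3608, -0.0071]
tool_rot: [2.221, 0.0, -2.221]
ft_force: [-0.0, -0.8, 0.1]
grip_width: 0.27
time: 9.6
position: [0.4107, 0.3608, -0.0071]
tool_rot: [2.222, 0.0, -2.221]
ft_force: [0.2, -0.4, 0.9]
grip_width: 0.273
9.6 [410.7 360.8  -7.1] [[0.0, 0.0, -1.0], [-0.0, -1.0, -0.0], [-1.0, 0.0, -0.0]] w 23.7 F [ 0.2 -0.4  0.9] [-0.07  0.4  -0.81  1.89  0.34  0.99 -2.61]
```

```bash
python3 -m jog '[{"rot":[0,0,0],"travel":[-0.06,0,0],"jaw":1},{"rot":[0,0,0],"travel":[-0.11,0,0],"jaw":1},{"rot":[0,0,0],"travel":[-0.11,0,0],"jaw":1},{"rot":[0,0,0],"travel":[-0.05,0,0],"jaw":1},{"rot":[0,0,0],"travel":[0,0,0],"jaw":1}]'
python3 -m jog '[{"rot":[0,0,0],"travel":[0,0.08,-0.05],"jaw":1},{"rot":[0,0,0],"travel":[0,0.131,-0.078],"jaw":1},{"rot":[0,0,0],"travel":[0,0.131,-0.078],"jaw":1},{"rot":[0,0,0],"travel":[0,0.131,-0.078],"jaw":1},{"rot":[0,0,0],"travel":[0,0.131,-0.078],"jaw":1},{"rot":[0,0,0],"travel":[0,0.131,-0.078],"jaw":1},{"rot":[0,0,0],"travel":[0,0.131,-0.078],"jaw":1},{"rot":[0,0,0],"travel":[0,0.131,-0.078],"jaw":1}]'
python3 st.py
```

```text
time: 10.1
position: [0.4119, 0.3619, 0.0937]
tool_rot: [-2.225, -0.002, 2.216]
ft_force: [0.3, 0.3, -0.3]
grip_width: 0.27
time: 10.9
position: [0.5888, 0.0596, 0.0895]
tool_rot: [2.218, -0.001, -2.225]
ft_force: [0.9, -0.1, -0.3]
grip_width: 0.274
10.9 [588.8  59.6  89.5] [[-0.003, -0.0, -1.0], [-0.001, -1.0, 0.0], [-1.0, 0.001, 0.003]] w 23.8 F [ 0.9 -0.1 -0.3] [ 0.42  0.34 -0.68  1.7   0.23  1.19 -1.89]
```

```bash
python3 -m jog '[{"rot":[0,0,0],"travel":[0,0.13,-0.078],"jaw":1},{"rot":[0,0,0],"travel":[0,0.13,-0.078],"jaw":1},{"rot":[0,0,0],"travel":[0,0.08,-0.05],"jaw":1},{"rot":[0,0,0],"travel":[0,0.025,-0.015],"jaw":1},{"rot":[0,0,0],"travel":[0,0,0],"jaw":1},{"rot":[0,0,0],"travel":[0,0,0],"jaw":1},{"rot":[0,0,0],"travel":[0,0,0],"jaw":1}]'
python3 st.py
```

```text
time: 11.6
position: [0.6549, -0.045, 0.0916]
tool_rot: [2.219, 0.005, -2.221]
ft_force: [0.2, 0.7, -0.5]
grip_width: 0.27
11.6 [654.9 -45.   91.6] [[-0.001, 0.004, -1.0], [0.001, -1.0, -0.004], [-1.0, -0.001, 0.001]] w 23.5 F [ 0.2  0.7 -0.5] [ 0.49  0.46 -0.61  1.53  0.28  1.24 -1.73]
```

```bash
python3 -m jog '[{"rot":[0,0,0],"travel":[0,0.042,-0.019],"jaw":1},{"rot":[0,0,0],"travel":[0.1,0,0],"jaw":1},{"rot":[0,0,0],"travel":[0.1,0,0],"jaw":1},{"rot":[0,0,0],"travel":[0.04,0,0],"jaw":1},{"rot":[0,0,0],"travel":[0,0,0],"jaw":1},{"rot":[0,0,0],"travel":[0,0,0],"jaw":1}]'
python3 st.py;python3 - <<'E'
from meas import *
save(cv2.resize(ctrl.get_image('scene')[200:290,220:340],(800,600),interpolation=cv2.INTER_CUBIC),'c9.png')
save(cv2.resize(ctrl.get_image('side')[140:220,260:360],(750,600),interpolation=cv2.INTER_CUBIC),'s9.png')
E
```

```text
time: 12.2
position: [0.6623, -0.0602, 0.0209]
tool_rot: [2.223, 0.0, -2.22]
ft_force: [0.1, -0.6, 0.2]
grip_width: 0.271
12.2 [662.3 -60.2  20.9] [[0.001, 0.0, -1.0], [-0.0, -1.0, -0.0], [-1.0, 0.0, -0.001]] w 23.6 F [ 0.1 -0.6  0.2] [ 0.49  0.54 -0.58  1.57  0.32  1.12 -1.74]
```

View pics/c9.png

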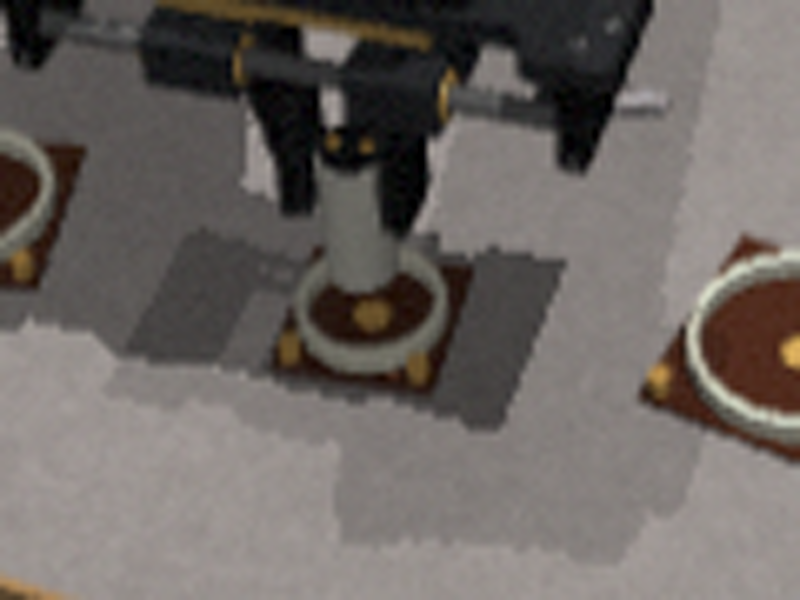

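View pics/s9.png

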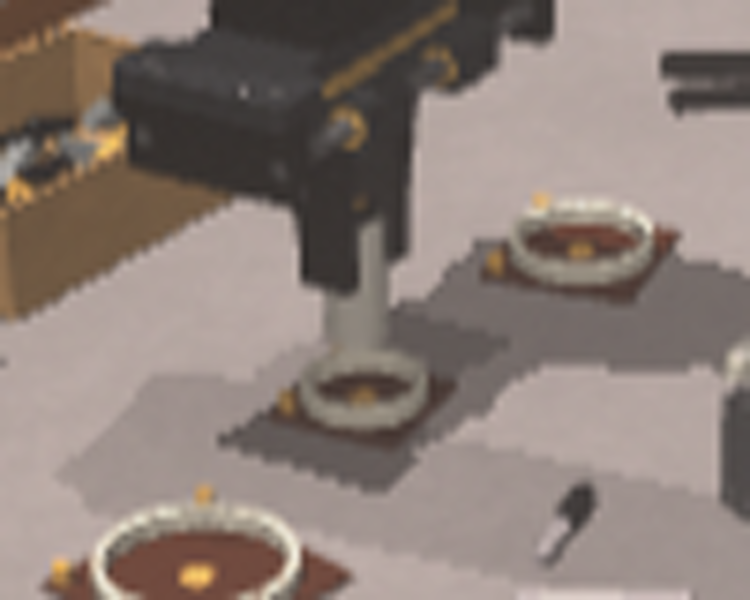

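```bash
python3 -m jog '[{"rot":[0,0,0],"travel":[0.035,-0.007,0.003],"jaw":1},{"rot":[0,0,0],"travel":[0.03,0,0],"jaw":1},{"rot":[0,0,0],"travel":[0.01,0,0],"jaw":1},{"rot":[0,0,0],"travel":[0.006,0,0],"jaw":1},{"rot":[0,0,0],"travel":[0,0,0],"jaw":1},{"rot":[0,0,0],"travel":[0,0,0],"jaw":1}]'
python3 st.py
```

```text
time: 12.9
position: [0.6604, -0.0582, -0.0041]
tool_rot: [2.221, -0.0, -2.222]
ft_force: [-2.1, 0.7, 4.5]
grip_width: 0.274
12.9 [660.4 -58.2  -4.1] [[-0.0, 0.0, -1.0], [-0.0, -1.0, -0.0], [-1.0, 0.0, 0.0]] w 23.9 F [-2.1  0.7  4.5] [ 0.48  0.56 -0.58  1.59  0.34  1.08 -1.75]
```

```bash
python3 -m jog '[{"rot":[0,0,0],"travel":[0,0,0],"jaw":0.35},{"rot":[0,0,0],"travel":[0,0,0],"jaw":0.2},{"rot":[0,0,0],"travel":[0,0,0],"jaw":0},{"rot":[0,0,0],"travel":[0,0,0],"jaw":0},{"rot":[0,0,0],"travel":[0,0,0],"jaw":0},{"rot":[0,0,0],"travel":[0,0,0],"jaw":0}]'
python3 -m jog '[{"rot":[0,0,0],"travel":[-0.06,0,0],"jaw":0},{"rot":[0,0,0],"travel":[-0.12,0,0],"jaw":0},{"rot":[0,0,0],"travel":[-0.12,0,0],"jaw":0},{"rot":[0,0,0],"travel":[-0.08,0,0],"jaw":-1},{"rot":[0,0,0],"travel":[0,0,0],"jaw":-1},{"rot":[0,0,0],"travel":[0,0,0],"jaw":-1}]'
python3 st.py;python3 - <<'E'
from meas import *
save(ctrl.get_image('wrist'),'w10.png')
E
```

```text
time: 13.5
position: [0.6605, -0.0583, -0.0046]
tool_rot: [2.221, 0.0, -2.221]
ft_force: [0.4, -0.1, 0.5]
grip_width: 0.494
time: 14.1
position: [0.6611, -0.0583, 0.1111]
tool_rot: [2.223, -0.001, -2.219]
ft_force: [-0.0, 0.1, 0.0]
grip_width: 0.691
14.1 [661.1 -58.3 111.1] [[0.002, 0.0, -1.0], [-0.001, -1.0, -0.0], [-1.0, 0.001, -0.002]] w 60.1 F [-0.   0.1  0. ] [ 0.51  0.46 -0.61  1.49  0.27  1.27 -1.71]
```

View pics/w10.png

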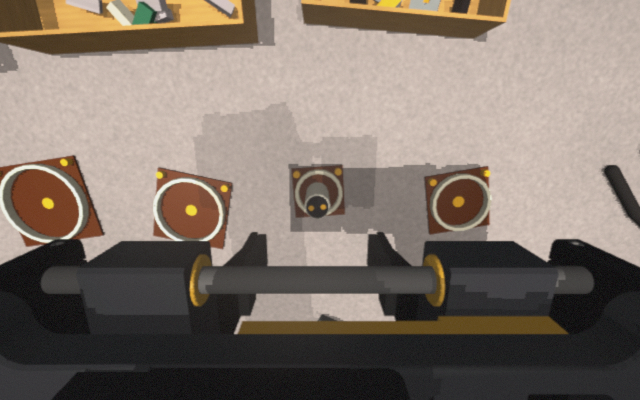

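```bash
python3 -m jog '[{"rot":[0,0,0],"travel":[0,-0.109,0.087],"jaw":-1},{"rot":[0,0,0],"travel":[0,-0.109,0.087],"jaw":-1},{"rot":[0,0,0],"travel":[0,-0.109,0.087],"jaw":-1},{"rot":[0,0,0],"travel":[0,-0.109,0.087],"jaw":-1},{"rot":[0,0,0],"travel":[0,-0.109,0.087],"jaw":-1},{"rot":[0,0,0],"travel":[0,-0.109,0.087],"jaw":-1},{"rot":[0,0,0],"travel":[0,-0.109,0.087],"jaw":-1},{"rot":[0,0,0],"travel":[0,-0.109,0.087],"jaw":-1}]'
python3 -m jog '[{"rot":[0,0,0],"travel":[0,-0.05,0.04],"jaw":-1},{"rot":[0,0,0],"travel":[0,-0.02,0.015],"jaw":-1},{"rot":[0,0,0],"travel":[0,0,0],"jaw":-1},{"rot":[0,0,0],"travel":[0,0,0],"jaw":-1},{"rot":[0,0,0],"travel":[0,0,0],"jaw":-1}]'
python3 st.py;python3 - <<'E'
from meas import *
st=ctrl.get_state(); im=ctrl.get_image('wrist'); save(im,'w11.png')
E
```

```text
time: 14.95
position: [0.4495, 0.2039, 0.1083]
tool_rot: [2.219, -0.001, -2.223]
ft_force: [0.7, 0.5, 0.3]
grip_width: 0.998
time: 15.45
position: [0.4361, 0.2228, 0.1092]
tool_rot: [-2.219, 0.003, 2.221]
ft_force: [-0.3, -0.1, 0.5]
grip_width: 1.0
15.45 [436.1 222.8 109.2] [[-0.001, -0.003, -1.0], [-0.0, -1.0, 0.003], [-1.0, 0.0, 0.001]] w 87.0 F [-0.3 -0.1  0.5] [ 0.29  0.09 -0.85  1.91  0.07  1.17 -2.15]
```

View pics/w11.png

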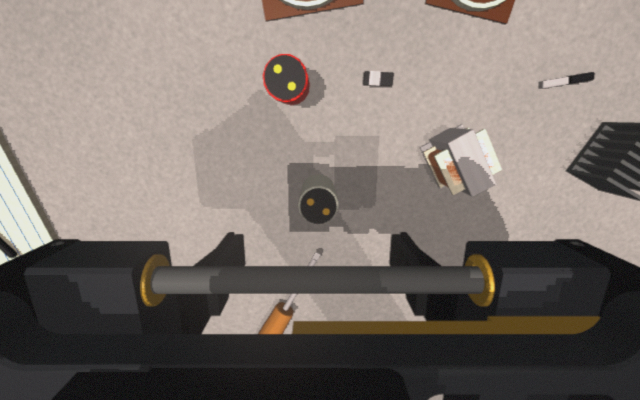

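```bash
python3 - <<'E'
from meas import *
st=ctrl.get_state(); print(st['position'],onz('wrist',[(319,206)],.062,st),onz('wrist',[(319,250)],.005,st))
E
python3 -m jog '[{"rot":[0,0,0],"travel":[0.09,0,-0.003],"jaw":-1},{"rot":[0,0,0],"travel":[0.1,0,0],"jaw":-1},{"rot":[0,0,0],"travel":[0.1,0,0],"jaw":-1},{"rot":[0,0,0],"travel":[0.08,0,0],"jaw":-1},{"rot":[0,0,0],"travel":[0.02,0,0],"jaw":-1},{"rot":[0,0,0],"travel":[0,0,0],"jaw":-1},{"rot":[0,0,0],"travel":[0,0,0],"jaw":-1}]' 20
python3 st.py
```

```text
[0.43601024 0.22300197 0.10923716] [[0.4373913  0.22100732 0.062     ]] [[0.36890538 0.22065691 0.005     ]]
time: 16.2
position: [0.4372, 0.2246, -0.0064]
tool_rot: [-2.223, -0.0, 2.219]
ft_force: [1.1, 0.6, 1.2]
grip_width: 1.0
16.2 [437.2 224.6  -6.4] [[0.002, -0.0, -1.0], [0.001, -1.0, 0.0], [-1.0, -0.001, -0.002]] w 87.0 F [1.1 0.6 1.2] [ 0.22  0.27 -0.82  2.02  0.24  0.95 -2.3 ]
```

```bash
python3 -m jog '[{"rot":[0,0,0],"travel":[0,0.008,0],"jaw":0},{"rot":[0,0,0],"travel":[0,0,0],"jaw":0.2},{"rot":[0,0,0],"travel":[0,0,0],"jaw":1},{"rot":[0,0,0],"travel":[0,0,0],"jaw":1},{"rot":[0,0,0],"travel":[0,0,0],"jaw":1},{"rot":[0,0,0],"travel":[0,0,0],"jaw":1},{"rot":[0,0,0],"travel":[0,0,0],"jaw":1},{"rot":[0,0,0],"travel":[0,0,0],"jaw":1}]' 20
python3 -m jog '[{"rot":[0,0,0],"travel":[0,0,0],"jaw":1},{"rot":[0,0,0],"travel":[0,0,0],"jaw":1},{"rot":[0,0,0],"travel":[0,0,0],"jaw":1}]'
python3 st.py
```

```text
time: 17.0
position: [0.4361, 0.2219, -0.0075]
tool_rot: [2.221, 0.0, -2.222]
ft_force: [-0.0, 0.0, -0.2]
grip_width: 0.406
time: 17.3
position: [0.4361, 0.2219, -0.0075]
tool_rot: [2.221, 0.0, -2.221]
ft_force: [0.5, 0.4, -0.0]
grip_width: 0.407
17.3 [436.1 221.9  -7.5] [[-0.0, 0.0, -1.0], [-0.0, -1.0, -0.0], [-1.0, 0.0, 0.0]] w 35.4 F [ 0.5  0.4 -0. ] [ 0.22  0.27 -0.82  2.03  0.24  0.94 -2.29]
```

```bash
python3 -m jog '[{"rot":[0,0,0],"travel":[-0.05,0,0],"jaw":1},{"rot":[0,0,0],"travel":[-0.1,0,0],"jaw":1},{"rot":[0,0,0],"travel":[-0.12,0,0],"jaw":1},{"rot":[0,0,0],"travel":[-0.08,0,0],"jaw":1},{"rot":[0,0,0],"travel":[-0.02,0,0],"jaw":1}]'
python3 -m jog '[{"rot":[0,0,0],"travel":[0,0.08,-0.04],"jaw":1},{"rot":[0,0,0],"travel":[0,0.125,-0.062],"jaw":1},{"rot":[0,0,0],"travel":[0,0.125,-0.062],"jaw":1},{"rot":[0,0,0],"travel":[0,0.125,-0.062],"jaw":1},{"rot":[0,0,0],"travel":[0,0.125,-0.062],"jaw":1},{"rot":[0,0,0],"travel":[0,0.125,-0.062],"jaw":1},{"rot":[0,0,0],"travel":[0,0.125,-0.062],"jaw":1},{"rot":[0,0,0],"travel":[0,0.125,-0.062],"jaw":1}]'
python3 -m jog '[{"rot":[0,0,0],"travel":[0,0.125,-0.062],"jaw":1},{"rot":[0,0,0],"travel":[0,0.125,-0.062],"jaw":1},{"rot":[0,0,0],"travel":[0,0.08,-0.04],"jaw":1},{"rot":[0,0,0],"travel":[0,0.03,-0.015],"jaw":1},{"rot":[0,0,0],"travel":[0,0,0],"jaw":1},{"rot":[0,0,0],"travel":[0,0,0],"jaw":1},{"rot":[0,0,0],"travel":[0,0,0],"jaw":1}]'
python3 st.py
```

```text
time: 17.8
position: [0.4382, 0.2231, 0.1072]
tool_rot: [-2.228, -0.002, 2.214]
ft_force: [0.5, -0.8, -1.0]
grip_width: 0.409
time: 18.6
position: [0.5782, -0.0661, 0.1028]
tool_rot: [2.22, 0.0, -2.223]
ft_force: [-0.4, 1.4, -0.6]
grip_width: 0.41
time: 19.3
position: [0.6317, -0.1697, 0.1037]
tool_rot: [2.22, 0.005, -2.22]
ft_force: [-0.9, 0.7, -1.1]
grip_width: 0.407
19.3 [ 631.7 -169.7  103.7] [[-0.0, 0.003, -1.0], [0.001, -1.0, -0.003], [-1.0, -0.001, 0.0]] w 35.4 F [-0.9  0.7 -1.1] [ 0.65  0.43 -0.56  1.53  0.24  1.25 -1.51]
```

```bash
python3 -m jog '[{"rot":[0,0,0],"travel":[0,0.07,-0.03],"jaw":1},{"rot":[0,0,0],"travel":[0,0.058,-0.03],"jaw":1},{"rot":[0,0,0],"travel":[0.06,0,0],"jaw":1},{"rot":[0,0,0],"travel":[0.1,0,0],"jaw":1},{"rot":[0,0,0],"travel":[0.09,0,0],"jaw":1},{"rot":[0,0,0],"travel":[0.02,0,0],"jaw":1},{"rot":[0,0,0],"travel":[0,0,0],"jaw":1},{"rot":[0,0,0],"travel":[0,0,0],"jaw":1}]'
python3 st.py;python3 - <<'E'
from meas import *
save(cv2.resize(ctrl.get_image('scene')[170:260,160:280],(800,600),interpolation=cv2.INTER_CUBIC),'c12.png')
save(cv2.resize(ctrl.get_image('side')[120:200,290:390],(750,600),interpolation=cv2.INTER_CUBIC),'s12.png')
E
```

```text
time: 20.1
position: [0.6512, -0.2104, 0.0244]
tool_rot: [2.223, 0.0, -2.218]
ft_force: [0.4, -0.5, -0.7]
grip_width: 0.405
20.1 [ 651.2 -210.4   24.4] [[0.002, 0.001, -1.0], [-0.001, -1.0, -0.001], [-1.0, 0.001, -0.002]] w 35.2 F [ 0.4 -0.5 -0.7] [ 0.65  0.56 -0.52  1.52  0.29  1.14 -1.49]
```

View pics/c12.png

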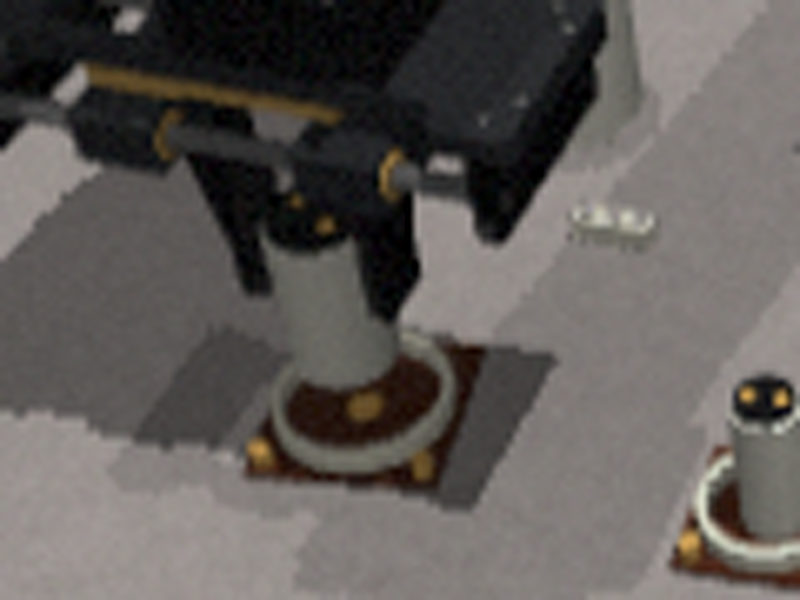

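View pics/s12.png

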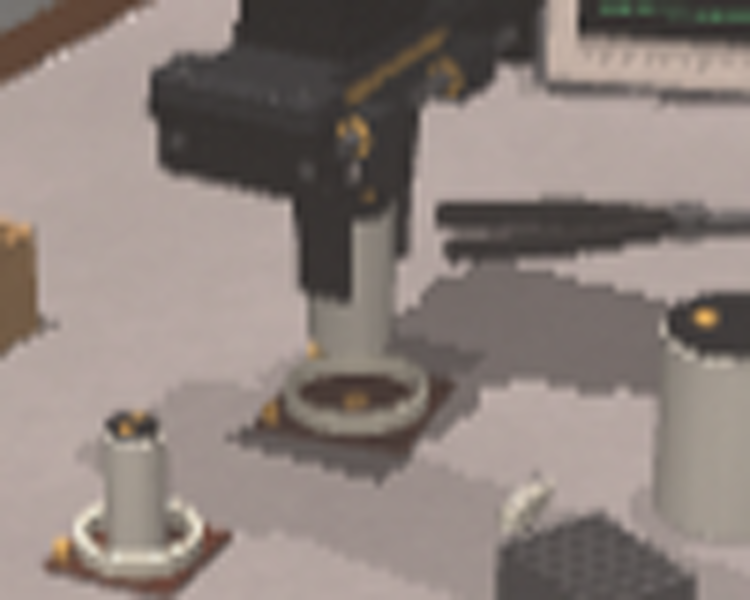

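```bash
python3 -m jog '[{"rot":[0,0,0],"travel":[0.04,-0.007,0.003],"jaw":1},{"rot":[0,0,0],"travel":[0.035,0,0],"jaw":1},{"rot":[0,0,0],"travel":[0.01,0,0],"jaw":1},{"rot":[0,0,0],"travel":[0.006,0,0],"jaw":1},{"rot":[0,0,0],"travel":[0,0,0],"jaw":1},{"rot":[0,0,0],"travel":[0,0,0],"jaw":1}]'
python3 st.py
```

```text
time: 20.8
position: [0.6485, -0.2085, -0.0044]
tool_rot: [-2.22, -0.001, 2.223]
ft_force: [-3.9, 0.8, 4.5]
grip_width: 0.406
20.8 [ 648.5 -208.5   -4.4] [[-0.002, 0.0, -1.0], [0.0, -1.0, -0.0], [-1.0, -0.0, 0.002]] w 35.4 F [-3.9  0.8  4.5] [ 0.65  0.58 -0.51  1.54  0.31  1.09 -1.5 ]
```

```bash
python3 -m jog '[{"rot":[0,0,0],"travel":[0,0,0],"jaw":0.1},{"rot":[0,0,0],"travel":[0,0,0],"jaw":0},{"rot":[0,0,0],"travel":[0,0,0],"jaw":-0.2},{"rot":[0,0,0],"travel":[0,0,0],"jaw":-0.2},{"rot":[0,0,0],"travel":[0,0,0],"jaw":-0.2},{"rot":[0,0,0],"travel":[0,0,0],"jaw":-0.2}]'
python3 -m jog '[{"rot":[0,0,0],"travel":[-0.06,0,0],"jaw":-0.2},{"rot":[0,0,0],"travel":[-0.12,0,0],"jaw":-0.2},{"rot":[0,0,0],"travel":[-0.12,0,0],"jaw":-0.2},{"rot":[0,0,0],"travel":[-0.12,0,0],"jaw":-1},{"rot":[0,0,0],"travel":[0,0,0],"jaw":-1},{"rot":[0,0,0],"travel":[0,0,0],"jaw":-1}]'
python3 st.py;python3 - <<'E'
from meas import *
save(ctrl.get_image('wrist'),'w13.png')
E
```

```text
time: 21.4
position: [0.6491, -0.2089, -0.0049]
tool_rot: [2.221, -0.0, -2.221]
ft_force: [-0.3, -0.6, 0.4]
grip_width: 0.596
time: 22.0
position: [0.6503, -0.209, 0.1239]
tool_rot: [2.225, -0.001, -2.217]
ft_force: [-0.8, -0.5, -0.5]
grip_width: 0.791
22.0 [ 650.3 -209.   123.9] [[0.003, 0.0, -1.0], [-0.001, -1.0, -0.0], [-1.0, 0.001, -0.003]] w 68.8 F [-0.8 -0.5 -0.5] [ 0.66  0.47 -0.54  1.43  0.25  1.3  -1.46]
```

View pics/w13.png

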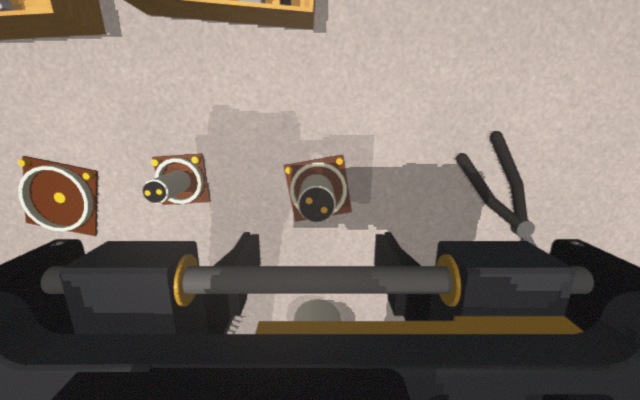

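```bash
python3 -m jog '[{"rot":[0,0,0],"travel":[0,0.075,0.117],"jaw":-1},{"rot":[0,0,0],"travel":[0,0.075,0.117],"jaw":-1},{"rot":[0,0,0],"travel":[0,0.075,0.117],"jaw":-1},{"rot":[0,0,0],"travel":[0,0.075,0.117],"jaw":-1},{"rot":[0,0,0],"travel":[0,0.075,0.117],"jaw":-1},{"rot":[0,0,0],"travel":[0,0.05,0.08],"jaw":-1},{"rot":[0,0,0],"travel":[0,0.025,0.037],"jaw":-1}]'
python3 -m jog '[{"rot":[0,0,0],"travel":[0,0,0],"jaw":-1},{"rot":[0,0,0],"travel":[0,0,0],"jaw":-1},{"rot":[0,0,0],"travel":[0,0,0],"jaw":-1}]'
python3 st.py;python3 - <<'E'
from meas import *
save(ctrl.get_image('wrist'),'w14.png')
E
```

```text
time: 22.75
position: [0.4347, -0.3457, 0.12]
tool_rot: [-2.215, 0.004, 2.222]
ft_force: [0.1, -0.4, 0.6]
grip_width: 1.0
time: 23.05
position: [0.4405, -0.342, 0.1211]
tool_rot: [2.221, 0.005, -2.219]
ft_force: [0.1, 1.3, 0.4]
grip_width: 0.998
23.05 [ 440.5 -342.   121.1] [[0.001, 0.003, -1.0], [0.001, -1.0, -0.003], [-1.0, -0.001, -0.001]] w 86.9 F [0.1 1.3 0.4] [ 1.05  0.2  -0.48  1.76  0.1   1.21 -1.03]
```

View pics/w14.png

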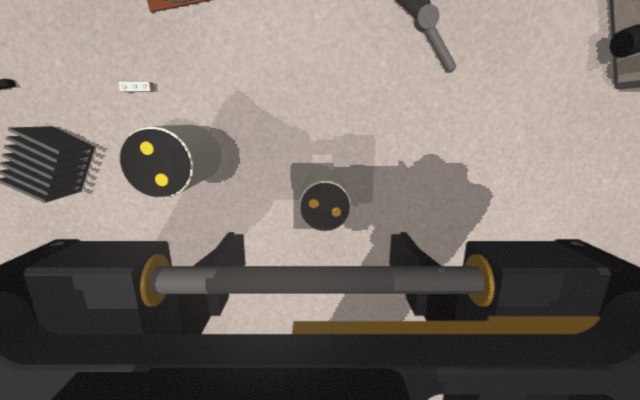

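```bash
python3 - <<'E'
from meas import *
st=ctrl.get_state(); print(st['position'],onz('wrist',[(325.5,206)],.07,st),onz('wrist',[(156,161)],.08,st))
E

```

```text
[ 0.44038816 -0.34212185  0.12114639] [[ 0.44069958 -0.34982167  0.07      ]] [[ 0.4811737 -0.2114595  0.08     ]]
```

```bash
python3 -m jog '[{"rot":[0,0,0],"travel":[0.05,0.023,0],"jaw":-1},{"rot":[0,0,0],"travel":[0.03,0,0],"jaw":-1},{"rot":[0,0,0],"travel":[0,0,0],"jaw":-1},{"rot":[0,0,0],"travel":[0,0,0],"jaw":-1}]' 25
python3 st.py;python3 - <<'E'
from meas import *
st=ctrl.get_state(); im=ctrl.get_image('wrist'); save(im,'w15.png'); print(st['position'])
h=topc(im,(285,170,365,240)); print(h.min(0),h.max(0),*cen('wrist',h,.07,st))
E
```

```text
time: 23.5
position: [0.4383, -0.3503, 0.0964]
tool_rot: [-2.22, -0.002, 2.222]
ft_force: [0.4, -0.2, 0.0]
grip_width: 0.999
23.5 [ 438.3 -350.3   96.4] [[-0.001, 0.0, -1.0], [0.001, -1.0, -0.0], [-1.0, -0.001, 0.001]] w 86.9 F [ 0.4 -0.2  0. ] [ 1.05  0.23 -0.48  1.77  0.11  1.17 -1.03]
[ 0.4383154  -0.3503217   0.09644328]
[289. 187.] [341. 239.] [ 439.9 -349. ] [ 439.9 -348.9] [42.3 43.5]
```

View pics/w15.png

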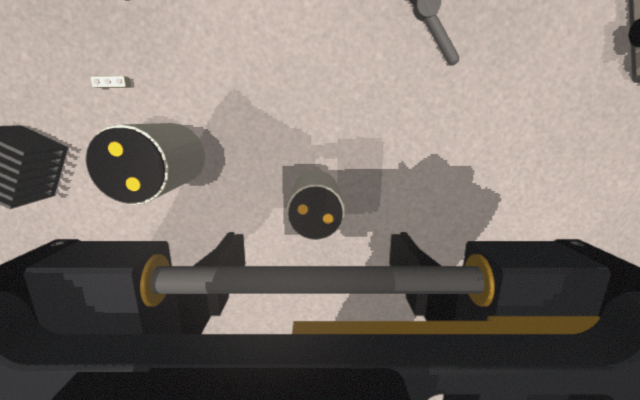

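```bash
python3 -m jog '[{"rot":[0,0,0],"travel":[0.08,-0.003,-0.005],"jaw":-1},{"rot":[0,0,0],"travel":[0.1,0,0],"jaw":-1},{"rot":[0,0,0],"travel":[0.1,0,0],"jaw":-1},{"rot":[0,0,0],"travel":[0.06,0,0],"jaw":-1},{"rot":[0,0,0],"travel":[0,0,0],"jaw":-1},{"rot":[0,0,0],"travel":[0,0,0],"jaw":-1}]' 30
python3 -m jog '[{"rot":[0,0,0],"travel":[0,0,0],"jaw":-0.3},{"rot":[0,0,0],"travel":[0,0,0],"jaw":-0.1},{"rot":[0,0,0],"travel":[0,0,0],"jaw":1},{"rot":[0,0,0],"travel":[0,0,0],"jaw":1},{"rot":[0,0,0],"travel":[0,0,0],"jaw":1},{"rot":[0,0,0],"travel":[0,0,0],"jaw":1},{"rot":[0,0,0],"travel":[0,0,0],"jaw":1},{"rot":[0,0,0],"travel":[0,0,0],"jaw":1}]' 30
python3 st.py
```

```text
time: 24.15
position: [0.4406, -0.3501, -0.004]
tool_rot: [2.222, -0.0, -2.22]
ft_force: [0.6, -0.2, 0.4]
grip_width: 1.001
time: 24.95
position: [0.4401, -0.3497, -0.0046]
tool_rot: [2.221, 0.0, -2.222]
ft_force: [-0.3, 0.8, 1.8]
grip_width: 0.547
24.95 [ 440.1 -349.7   -4.6] [[-0.0, 0.0, -1.0], [0.0, -1.0, -0.0], [-1.0, -0.0, 0.0]] w 47.6 F [-0.3  0.8  1.8] [ 1.02  0.35 -0.46  1.86  0.18  0.98 -1.09]
```

```bash
python3 -m jog '[{"rot":[0,0,0],"travel":[-0.05,0,0],"jaw":1},{"rot":[0,0,0],"travel":[-0.1,0,0],"jaw":1},{"rot":[0,0,0],"travel":[-0.12,0,0],"jaw":1},{"rot":[0,0,0],"travel":[-0.12,0,0],"jaw":1},{"rot":[0,0,0],"travel":[-0.04,0,0],"jaw":1},{"rot":[0,0,0],"travel":[0,0,0],"jaw":1}]'
python3 st.py
python3 -m jog '[{"rot":[0,0,0],"travel":[0,-0.08,-0.04],"jaw":1},{"rot":[0,0,0],"travel":[0,-0.127,-0.059],"jaw":1},{"rot":[0,0,0],"travel":[0,-0.127,-0.059],"jaw":1},{"rot":[0,0,0],"travel":[0,-0.127,-0.059],"jaw":1},{"rot":[0,0,0],"travel":[0,-0.127,-0.059],"jaw":1},{"rot":[0,0,0],"travel":[0,-0.127,-0.059],"jaw":1},{"rot":[0,0,0],"travel":[0,-0.127,-0.059],"jaw":1},{"rot":[0,0,0],"travel":[0,-0.127,-0.059],"jaw":1}]'
python3 -m jog '[{"rot":[0,0,0],"travel":[0,-0.127,-0.059],"jaw":1},{"rot":[0,0,0],"travel":[0,-0.127,-0.059],"jaw":1},{"rot":[0,0,0],"travel":[0,-0.1,-0.05],"jaw":1},{"rot":[0,0,0],"travel":[0,-0.06,-0.03],"jaw":1},{"rot":[0,0,0],"travel":[0,-0.03,-0.01],"jaw":1},{"rot":[0,0,0],"travel":[0,0,0],"jaw":1},{"rot":[0,0,0],"travel":[0,0,0],"jaw":1},{"rot":[0,0,0],"travel":[0,0,0],"jaw":1}]'
python3 st.py
```

```text
time: 25.55
position: [0.4413, -0.3509, 0.1266]
tool_rot: [2.223, -0.004, -2.216]
ft_force: [1.1, -0.4, -2.1]
grip_width: 0.544
25.55 [ 441.3 -350.9  126.6] [[0.003, 0.0, -1.0], [-0.003, -1.0, -0.0], [-1.0, 0.003, -0.003]] w 47.3 F [ 1.1 -0.4 -2.1] [ 1.05  0.2  -0.48  1.74  0.1   1.22 -1.03]
time: 26.35
position: [0.5748, -0.0577, 0.1219]
tool_rot: [-2.217, -0.0, 2.225]
ft_force: [-0.0, 0.4, -1.3]
grip_width: 0.543
time: 27.15
position: [0.6379, 0.0716, 0.1237]
tool_rot: [-2.22, 0.005, 2.222]
ft_force: [0.1, 1.9, -2.0]
grip_width: 0.547
27.15 [637.9  71.6 123.7] [[-0.001, -0.003, -1.0], [-0.002, -1.0, 0.003], [-1.0, 0.002, 0.001]] w 47.6 F [ 0.1  1.9 -2. ] [ 0.39  0.43 -0.71  1.53  0.29  1.29 -1.93]
```

```bash
python3 -m jog '[{"rot":[0,0,0],"travel":[0.04,-0.026,-0.008],"jaw":1},{"rot":[0,0,0],"travel":[0.1,0,0],"jaw":1},{"rot":[0,0,0],"travel":[0.1,0,0],"jaw":1},{"rot":[0,0,0],"travel":[0.07,0,0],"jaw":1},{"rot":[0,0,0],"travel":[0.02,0,0],"jaw":1},{"rot":[0,0,0],"travel":[0,0,0],"jaw":1},{"rot":[0,0,0],"travel":[0,0,0],"jaw":1},{"rot":[0,0,0],"travel":[0,0,0],"jaw":1}]'
python3 st.py;python3 - <<'E'
from meas import *
save(cv2.resize(ctrl.get_image('scene')[190:280,280:400],(800,600),interpolation=cv2.INTER_CUBIC),'c16.png')
save(cv2.resize(ctrl.get_image('side')[150:240,230:350],(800,600),interpolation=cv2.INTER_CUBIC),'s16.png')
E
```

```text
time: 27.95
position: [0.642, 0.0821, 0.0268]
tool_rot: [-2.224, -0.0, 2.218]
ft_force: [1.2, -0.1, -2.4]
grip_width: 0.544
27.95 [642.   82.1  26.8] [[0.003, -0.0, -1.0], [0.0, -1.0, 0.0], [-1.0, -0.0, -0.003]] w 47.4 F [ 1.2 -0.1 -2.4] [ 0.35  0.52 -0.68  1.62  0.35  1.13 -1.99]
```

View pics/c16.png

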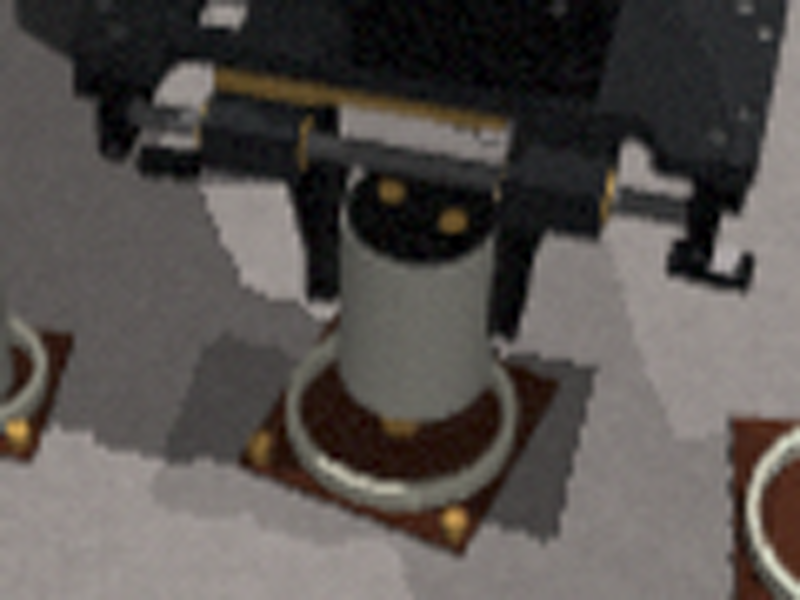

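View pics/s16.png

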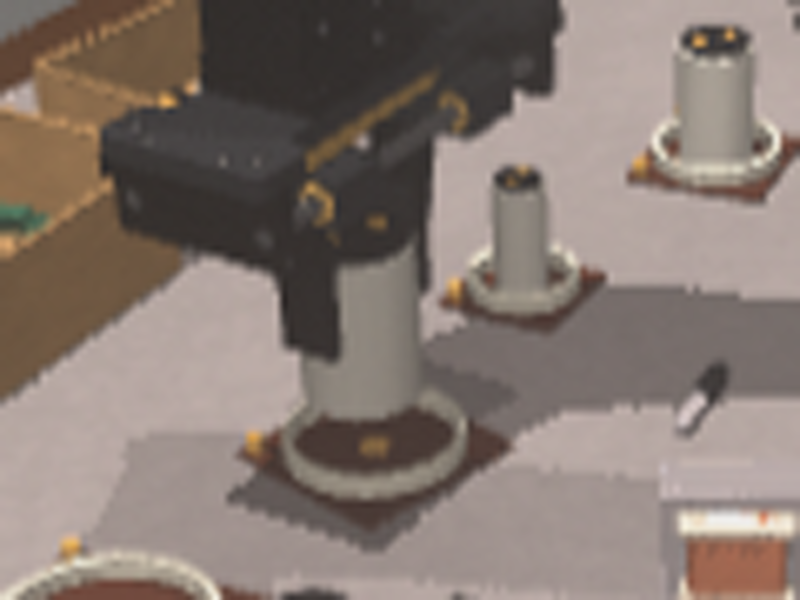

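```bash
python3 -m jog '[{"rot":[0,0,0],"travel":[0.04,0.012,0.005],"jaw":1},{"rot":[0,0,0],"travel":[0.035,0,0],"jaw":1},{"rot":[0,0,0],"travel":[0.01,0,0],"jaw":1},{"rot":[0,0,0],"travel":[0.006,0,0],"jaw":1},{"rot":[0,0,0],"travel":[0,0,0],"jaw":1},{"rot":[0,0,0],"travel":[0,0,0],"jaw":1}]'
python3 st.py
```

```text
time: 28.65
position: [0.6383, 0.0773, -0.0015]
tool_rot: [2.218, -0.003, -2.223]
ft_force: [-4.9, -2.4, 8.0]
grip_width: 0.543
28.65 [638.3  77.3  -1.5] [[-0.002, -0.0, -1.0], [-0.002, -1.0, 0.0], [-1.0, 0.002, 0.002]] w 47.2 F [-4.9 -2.4  8. ] [ 0.35  0.55 -0.66  1.64  0.37  1.08 -1.99]
```

```bash
python3 -m jog '[{"rot":[0,0,0],"travel":[0,0,0],"jaw":-0.15},{"rot":[0,0,0],"travel":[0,0,0],"jaw":-0.3},{"rot":[0,0,0],"travel":[0,0,0],"jaw":-0.5},{"rot":[0,0,0],"travel":[0,0,0],"jaw":-0.5},{"rot":[0,0,0],"travel":[0,0,0],"jaw":-0.5},{"rot":[0,0,0],"travel":[0,0,0],"jaw":-0.5}]'
python3 -m jog '[{"rot":[0,0,0],"travel":[-0.06,0,0],"jaw":-0.5},{"rot":[0,0,0],"travel":[-0.12,0,0],"jaw":-0.5},{"rot":[0,0,0],"travel":[-0.12,0,0],"jaw":-0.5},{"rot":[0,0,0],"travel":[-0.12,0,0],"jaw":-1},{"rot":[0,0,0],"travel":[0,0,0],"jaw":-1},{"rot":[0,0,0],"travel":[0,0,0],"jaw":-1}]'
python3 st.py;python3 - <<'E'
from meas import *
save(ctrl.get_image('wrist'),'w17.png')
E
```

```text
time: 29.25
position: [0.6392, 0.0783, -0.0022]
tool_rot: [2.221, 0.0, -2.221]
ft_force: [0.5, 0.7, -1.6]
grip_width: 0.746
time: 29.85
position: [0.6402, 0.0786, 0.1263]
tool_rot: [2.225, 0.0, -2.217]
ft_force: [-0.4, -0.2, -0.5]
grip_width: 0.938
29.85 [640.2  78.6 126.3] [[0.003, 0.0, -1.0], [-0.0, -1.0, -0.0], [-1.0, 0.0, -0.003]] w 81.6 F [-0.4 -0.2 -0.5] [ 0.38  0.43 -0.71  1.53  0.29  1.29 -1.94]
```

View pics/w17.png

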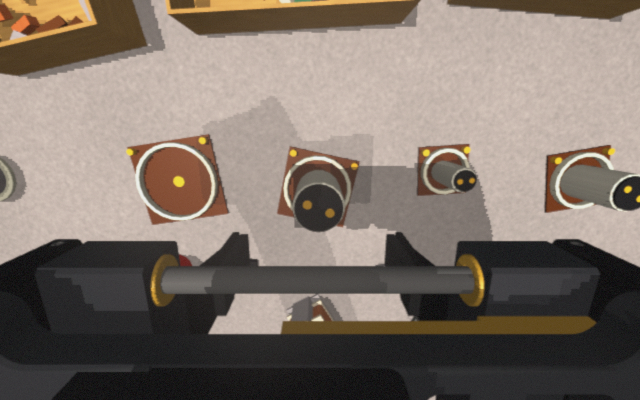

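```bash
python3 - <<'E'
from meas import *
st=ctrl.get_state(); print(st['position'],onz('wrist',[(179,182)],.003,st))
E
python3 -m jog '[{"rot":[0,0,0],"travel":[0,0.119,0.067],"jaw":-1},{"rot":[0,0,0],"travel":[0,0.119,0.067],"jaw":-1},{"rot":[0,0,0],"travel":[0,0.119,0.067],"jaw":-1},{"rot":[0,0,0],"travel":[0,0.119,0.067],"jaw":-1},{"rot":[0,0,0],"travel":[0,0.119,0.067],"jaw":-1},{"rot":[0,0,0],"travel":[0,0.119,0.067],"jaw":-1},{"rot":[0,0,0],"travel":[0,0.119,0.067],"jaw":-1},{"rot":[0,0,0],"travel":[0,0.08,0.04],"jaw":-1}]'
python3 -m jog '[{"rot":[0,0,0],"travel":[0,0.03,0.01],"jaw":-1},{"rot":[0,0,0],"travel":[0,0,0],"jaw":-1},{"rot":[0,0,0],"travel":[0,0,0],"jaw":-1},{"rot":[0,0,0],"travel":[0,0,0],"jaw":-1}]'
python3 st.py;python3 - <<'E'
from meas import *
st=ctrl.get_state(); im=ctrl.get_image('wrist'); save(im,'w18.png'); print(st['position'])
h=topc(im,(270,150,370,240)); print(h.min(0),h.max(0),*cen('wrist',h,.08,st))
E
```

```text
[0.63922505 0.07817649 0.12460592] [[0.64596487 0.23048903 0.003     ]]
time: 30.7
position: [0.4834, -0.1986, 0.1227]
tool_rot: [-2.216, 0.004, 2.223]
ft_force: [-0.2, -1.0, 0.4]
grip_width: 1.002
time: 31.1
position: [0.4845, -0.2024, 0.1238]
tool_rot: [2.22, 0.005, -2.22]
ft_force: [1.1, 0.1, 0.2]
grip_width: 1.0
31.1 [ 484.5 -202.4  123.8] [[0.0, 0.004, -1.0], [0.001, -1.0, -0.004], [-1.0, -0.001, -0.0]] w 87.0 F [1.1 0.1 0.2] [ 0.91  0.14 -0.6   1.82  0.08  1.21 -1.29]
[ 0.48447426 -0.20238453  0.12376779]
[294. 183.] [356. 239.] [ 480.4 -209.5] [ 479.3 -209.5] [54.3 55.6]
```

View pics/w18.png

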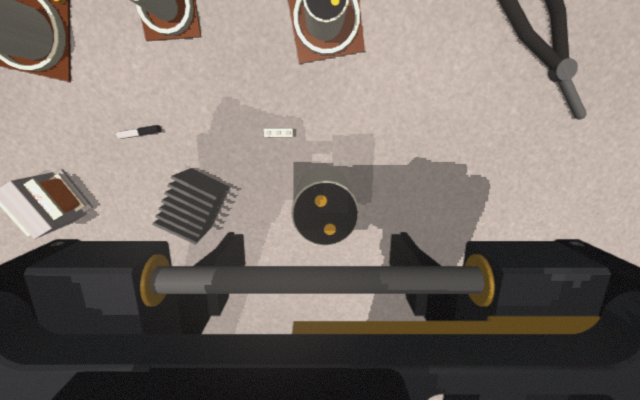

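```bash
python3 -m jog '[{"rot":[0,0,0],"travel":[0.03,0.024,0.016],"jaw":-1},{"rot":[0,0,0],"travel":[0.06,0,0],"jaw":-1},{"rot":[0,0,0],"travel":[0,0,0],"jaw":-1},{"rot":[0,0,0],"travel":[0,0,0],"jaw":-1}]' 40
python3 st.py;python3 - <<'E'
from meas import *
st=ctrl.get_state(); im=ctrl.get_image('wrist'); save(im,'w19.png'); print(st['position'])
h=topc(im,(270,150,370,255)); print(h.min(0),h.max(0),*cen('wrist',h,.08,st))
E
```

```text
time: 31.55
position: [0.4784, -0.2115, 0.0965]
tool_rot: [-2.22, -0.001, 2.223]
ft_force: [0.3, 0.4, -0.3]
grip_width: 1.006
31.55 [ 478.4 -211.5   96.5] [[-0.001, 0.001, -1.0], [0.001, -1.0, -0.001], [-1.0, -0.001, 0.001]] w 87.5 F [ 0.3  0.4 -0.3] [ 0.91  0.16 -0.59  1.86  0.1   1.15 -1.28]
[ 0.47835489 -0.21154944  0.096497  ]
[279. 183.] [349. 250.] [ 479.5 -209.5] [ 479.5 -209.5] [54.5 54.7]
```

View pics/w19.png

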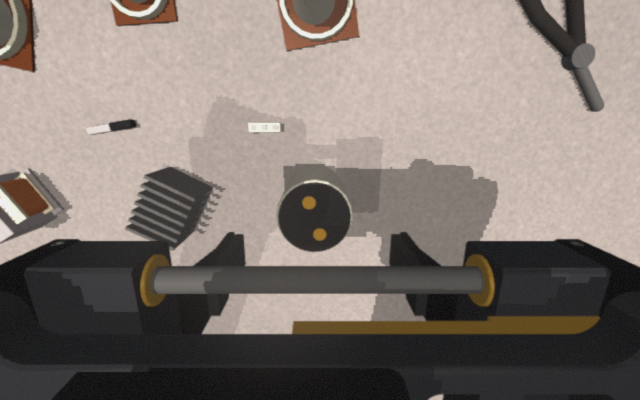

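```bash
python3 -m jog '[{"rot":[0,0,0],"travel":[0.05,-0.003,-0.003],"jaw":-1},{"rot":[0,0,0],"travel":[0.09,0,0],"jaw":-1},{"rot":[0,0,0],"travel":[0.09,0,0],"jaw":-1},{"rot":[0,0,0],"travel":[0.07,0,0],"jaw":-1},{"rot":[0,0,0],"travel":[0.02,0,0],"jaw":-1},{"rot":[0,0,0],"travel":[0,0,0],"jaw":-1},{"rot":[0,0,0],"travel":[0,0,0],"jaw":-1}]' 40
python3 -m jog '[{"rot":[0,0,0],"travel":[0,0,0],"jaw":-0.6},{"rot":[0,0,0],"travel":[0,0,0],"jaw":-0.3},{"rot":[0,0,0],"travel":[0,0,0],"jaw":1},{"rot":[0,0,0],"travel":[0,0,0],"jaw":1},{"rot":[0,0,0],"travel":[0,0,0],"jaw":1},{"rot":[0,0,0],"travel":[0,0,0],"jaw":1},{"rot":[0,0,0],"travel":[0,0,0],"jaw":1},{"rot":[0,0,0],"travel":[0,0,0],"jaw":1}]' 40
python3 st.py
```

```text
time: 32.3
position: [0.4806, -0.2112, 0.0018]
tool_rot: [2.223, -0.0, -2.219]
ft_force: [0.0, 0.2, 0.7]
grip_width: 1.0
time: 33.1
position: [0.4799, -0.2106, 0.0013]
tool_rot: [2.222, 0.001, -2.221]
ft_force: [-1.3, 2.5, 5.4]
grip_width: 0.685
33.1 [ 479.9 -210.6    1.3] [[0.0, 0.0, -1.0], [0.0, -1.0, -0.0], [-1.0, -0.0, -0.0]] w 59.6 F [-1.3  2.5  5.4] [ 0.88  0.28 -0.58  1.95  0.18  0.97 -1.35]
```

```bash
python3 -m jog '[{"rot":[0,0,0],"travel":[-0.04,0,0],"jaw":1},{"rot":[0,0,0],"travel":[-0.1,0,0],"jaw":1},{"rot":[0,0,0],"travel":[-0.12,0,0],"jaw":1},{"rot":[0,0,0],"travel":[-0.12,0,0],"jaw":1},{"rot":[0,0,0],"travel":[-0.07,0,0],"jaw":1},{"rot":[0,0,0],"travel":[0,0,0],"jaw":1}]'
python3 st.py
python3 -m jog '[{"rot":[0,0,0],"travel":[0,-0.08,-0.03],"jaw":1},{"rot":[0,0,0],"travel":[0,-0.127,-0.049],"jaw":1},{"rot":[0,0,0],"travel":[0,-0.127,-0.049],"jaw":1},{"rot":[0,0,0],"travel":[0,-0.127,-0.049],"jaw":1},{"rot":[0,0,0],"travel":[0,-0.127,-0.049],"jaw":1},{"rot":[0,0,0],"travel":[0,-0.127,-0.049],"jaw":1},{"rot":[0,0,0],"travel":[0,-0.127,-0.049],"jaw":1},{"rot":[0,0,0],"travel":[0,-0.127,-0.049],"jaw":1}]'
python3 -m jog '[{"rot":[0,0,0],"travel":[0,-0.127,-0.049],"jaw":1},{"rot":[0,0,0],"travel":[0,-0.127,-0.049],"jaw":1},{"rot":[0,0,0],"travel":[0,-0.127,-0.049],"jaw":1},{"rot":[0,0,0],"travel":[0,-0.07,-0.03],"jaw":1},{"rot":[0,0,0],"travel":[0,-0.03,-0.01],"jaw":1},{"rot":[0,0,0],"travel":[0,0,0],"jaw":1},{"rot":[0,0,0],"travel":[0,0,0],"jaw":1},{"rot":[0,0,0],"travel":[0,0,0],"jaw":1}]'
python3 st.py
```

```text
time: 33.7
position: [0.4816, -0.2124, 0.1392]
tool_rot: [2.225, -0.005, -2.214]
ft_force: [-0.4, 0.3, -3.7]
grip_width: 0.685
33.7 [ 481.6 -212.4  139.2] [[0.005, -0.0, -1.0], [-0.004, -1.0, 0.0], [-1.0, 0.004, -0.005]] w 59.6 F [-0.4  0.3 -3.7] [ 0.93  0.12 -0.6   1.81  0.07  1.23 -1.27]
time: 34.5
position: [0.5907, 0.0805, 0.1336]
tool_rot: [2.218, -0.001, -2.224]
ft_force: [0.2, -0.5, -4.3]
grip_width: 0.677
time: 35.3
position: [0.6478, 0.2213, 0.1355]
tool_rot: [-2.221, 0.005, 2.222]
ft_force: [-0.3, -0.0, -3.9]
grip_width: 0.676
35.3 [647.8 221.3 135.5] [[-0.0, -0.003, -1.0], [-0.002, -1.0, 0.003], [-1.0, 0.002, 0.0]] w 58.8 F [-0.3 -0.  -3.9] [ 0.17  0.53 -0.77  1.4   0.37  1.36 -2.18]
```

```bash
python3 -m jog '[{"rot":[0,0,0],"travel":[0.04,-0.033,0],"jaw":1},{"rot":[0,0,0],"travel":[0.1,0,0],"jaw":1},{"rot":[0,0,0],"travel":[0.1,0,0],"jaw":1},{"rot":[0,0,0],"travel":[0.09,0,0],"jaw":1},{"rot":[0,0,0],"travel":[0.025,0,0],"jaw":1},{"rot":[0,0,0],"travel":[0,0,0],"jaw":1},{"rot":[0,0,0],"travel":[0,0,0],"jaw":1},{"rot":[0,0,0],"travel":[0,0,0],"jaw":1}]'
python3 st.py;python3 - <<'E'
from meas import *
save(cv2.resize(ctrl.get_image('scene')[210:300,350:470],(800,600),interpolation=cv2.INTER_CUBIC),'c20.png')
save(cv2.resize(ctrl.get_image('side')[175:265,190:310],(800,600),interpolation=cv2.INTER_CUBIC),'s20.png')
E
```

```text
time: 36.1
position: [0.6489, 0.2347, 0.0315]
tool_rot: [-2.224, -0.001, 2.217]
ft_force: [0.5, -0.0, -2.3]
grip_width: 0.68
36.1 [648.9 234.7  31.5] [[0.003, -0.0, -1.0], [0.001, -1.0, 0.0], [-1.0, -0.001, -0.003]] w 59.1 F [ 0.5 -0.  -2.3] [ 0.13  0.62 -0.73  1.49  0.43  1.19 -2.24]
```

View pics/c20.png

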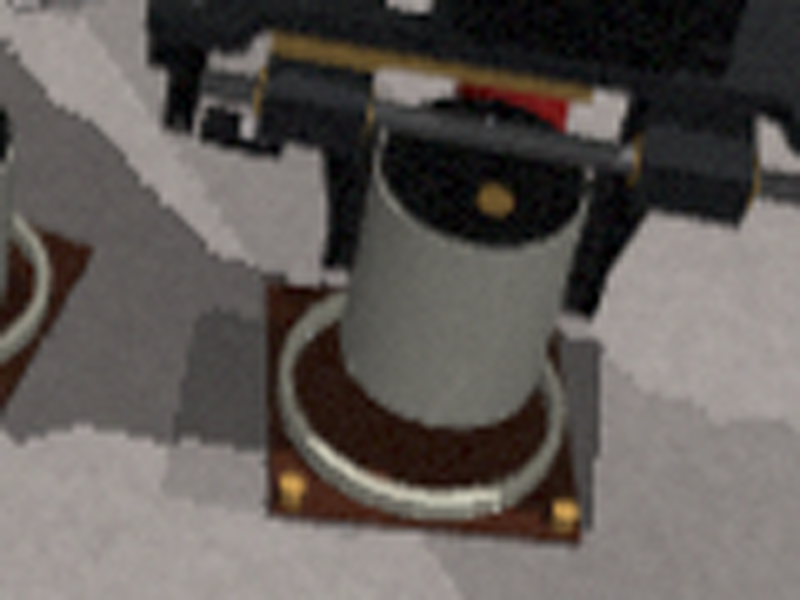

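View pics/s20.png

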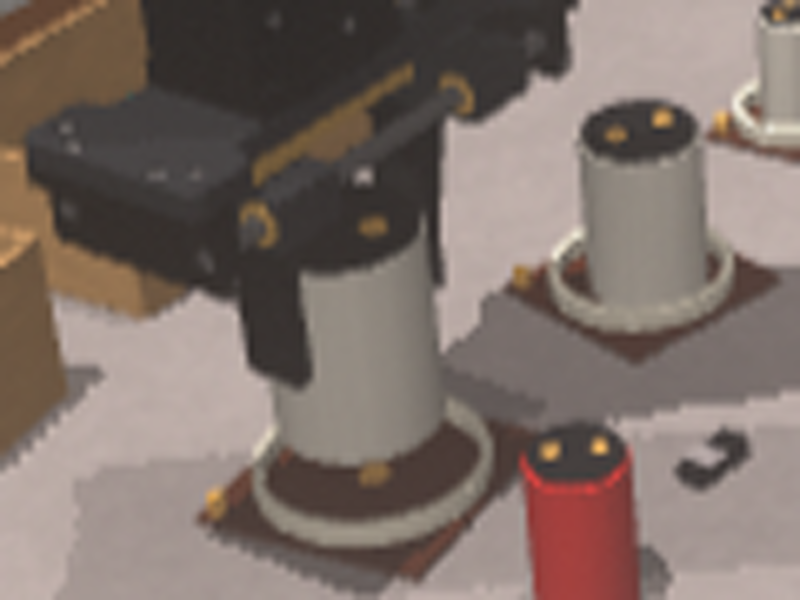

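```bash
python3 -m jog '[{"rot":[0,0,0],"travel":[0.04,0.009,0.004],"jaw":1},{"rot":[0,0,0],"travel":[0.033,0,0],"jaw":1},{"rot":[0,0,0],"travel":[0.01,0,0],"jaw":1},{"rot":[0,0,0],"travel":[0.004,0,0],"jaw":1},{"rot":[0,0,0],"travel":[0,0,0],"jaw":1},{"rot":[0,0,0],"travel":[0,0,0],"jaw":1}]'
python3 st.py
```

```text
time: 36.8
position: [0.6457, 0.23, 0.0042]
tool_rot: [2.219, -0.003, -2.222]
ft_force: [-4.9, -4.0, 7.9]
grip_width: 0.682
36.8 [645.7 230.    4.2] [[-0.002, -0.0, -1.0], [-0.003, -1.0, 0.0], [-1.0, 0.003, 0.002]] w 59.3 F [-4.9 -4.   7.9] [ 0.13  0.64 -0.72  1.52  0.45  1.15 -2.25]
```

Seated (upward force 8 N). Release fully open and rise.

```bash
python3 -m jog '[{"rot":[0,0,0],"travel":[0,0,0],"jaw":-0.45},{"rot":[0,0,0],"travel":[0,0,0],"jaw":-0.6},{"rot":[0,0,0],"travel":[0,0,0],"jaw":-0.8},{"rot":[0,0,0],"travel":[0,0,0],"jaw":-0.8},{"rot":[0,0,0],"travel":[0,0,0],"jaw":-0.8},{"rot":[0,0,0],"travel":[0,0,0],"jaw":-0.8}]'
python3 -m jog '[{"rot":[0,0,0],"travel":[-0.05,0,0],"jaw":-0.8},{"rot":[0,0,0],"travel":[-0.12,0,0],"jaw":-0.8},{"rot":[0,0,0],"travel":[-0.12,0,0],"jaw":-0.8},{"rot":[0,0,0],"travel":[-0.12,0,0],"jaw":-0.8},{"rot":[0,0,0],"travel":[-0.1,0,0],"jaw":-0.8},{"rot":[0,0,0],"travel":[0,0,0],"jaw":-0.8},{"rot":[0,0,0],"travel":[0,0,0],"jaw":-0.8},{"rot":[0,0,0],"travel":[0,0,0],"jaw":-0.8}]'
python3 st.py;python3 - <<'E'
from meas import *
save(ctrl.get_image('scene')[110:330,140:540].repeat(2,0).repeat(2,1)[:,:800],'c21.png'); save(ctrl.get_image('side'),'s21.png'); save(ctrl.get_image('wrist'),'w21.png')
E
```

```text
time: 37.4
position: [0.6464, 0.2313, 0.0032]
tool_rot: [2.221, 0.0, -2.222]
ft_force: [-0.3, -0.3, 0.2]
grip_width: 0.897
time: 38.2
position: [0.6459, 0.2308, 0.1556]
tool_rot: [2.22, -0.001, -2.222]
ft_force: [0.0, -0.4, -0.5]
grip_width: 0.902
38.2 [645.9 230.8 155.6] [[-0.001, 0.0, -1.0], [-0.001, -1.0, -0.0], [-1.0, 0.001, 0.001]] w 78.5 F [ 0.  -0.4 -0.5] [ 0.16  0.52 -0.78  1.37  0.36  1.4  -2.19]
```

View pics/c21.png

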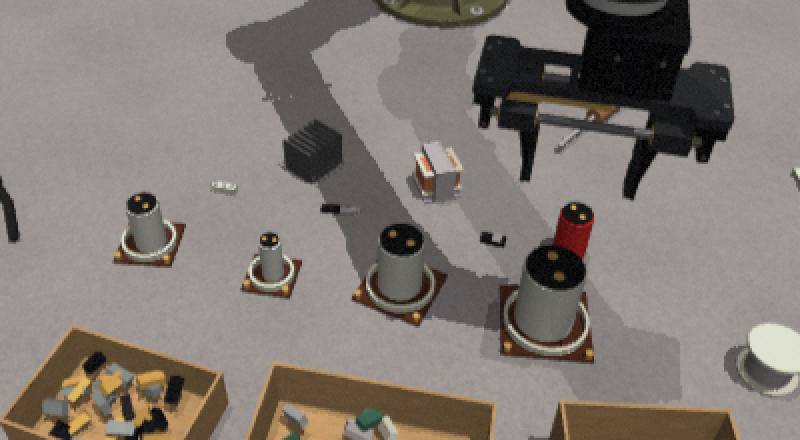

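View pics/s21.png

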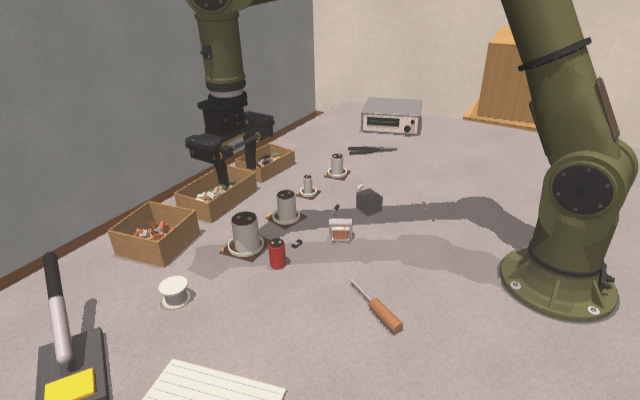

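View pics/w21.png

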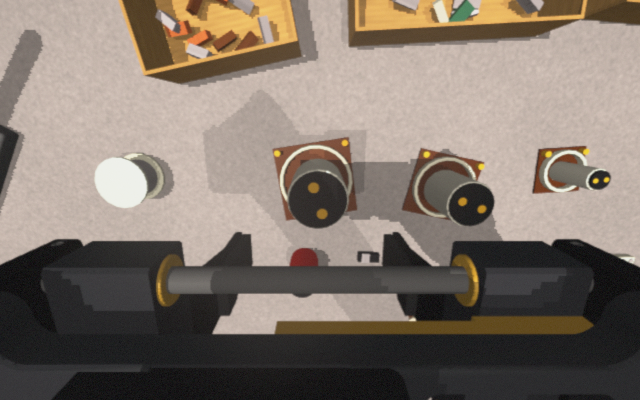

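```bash
python3 - <<'E'
from h import *
a=cv2.imread('pics/side0.png').astype(int);b=cv2.imread('pics/s21.png').astype(int)
for n,(x0,y0,x1,y1) in {'heatsink':(354,185,386,203),'transf':(328,216,354,240),'red':(266,236,288,268)}.items(): print(n,abs(a-b)[y0:y1,x0:x1].mean().round(1))
print(ctrl.close_job())
E
```

```text
heatsink 9.9
transf 12.6
red 8.4
the job is handed in; nothing more can be done
None
```

All four can capacitors are standing upright in the holders of their own size, placed from thinnest to widest. I let go of each one, lifted the arm clear and handed the job in at about 38 s.

**First grasp missed.** The fingers closed empty just above the 24 mm can without moving it. Two camera views put the real fingertips about 31 mm above the reported TCP. I allowed for that in every later grasp.

**Grasping and setting down.** The jaws measured 23.7, 35.4, 47.6 and 59.6 mm, which fits the four can sizes. Each can met its holder plate with an upward force of about 4 to 8 N.

**Disagreements between cameras.**
- **48 and 60 mm cans:** the wrist camera and the fixed cameras differed by a few millimetres. I went with the wrist view, and both grasps closed centred.
- **48 and 60 mm set-downs:** these ended about 3 mm off my measured ring centres, against about 9 mm of clearance.

**Last checks.** The final scene, side and wrist pictures show all four cans inside their rings and the gripper well clear. The heat sink, transformer and red look-alike sit at the same places in the picture as at the start. A pixel comparison against the first picture was not a clean match: mean differences were 8 to 13 grey levels. I put that down to the arm's changed shadows and did not check further.

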